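# Prop the test box cover open on its stay

## Task

Prop the cover of the aluminium test box open on its stay so that the board inside can be worked on: swing the cover right back past upright, flip the stay up past upright, then bring the cover down gently, never letting it drop, until the stay's pin sits fully home in a notch of the toothed strip under the cover's edge, not caught on a tooth's tip, and carries the cover at about half open. Let go, and leave the other things on the bench where they are.

Things in the scene. Friction and masses are not known exactly. Their poses are not given: they have to be found in the camera images.
- test_box: aluminium test box fixed to the bench, a circuit board inside; 180 (x) x 170 (y) x 95 mm high, walls 5 mm. Origin: centre of its underside. The cover's hinge runs along its +y rim, the handle is over its -y side, the stay is outside its +x side. It stands upright, its yaw within about 0.25 rad of zero
- cover (a joint): angle of the hinged cover (rad): 0 shut, 1.57 upright, 1.95 leaning back against its stop, where it rests by its own weight. Short of upright it falls shut (it weighs 0.3 to 0.6 kg, hinge nearly free)
- cover_hinge (a point): point on the cover's hinge axis (parallel to the box's x), midway along; its frame turns with the cover: x along the hinge, -y along the cover towards the handle, z out of its top face. The cover is an aluminium plate 180 x 170 x 5 mm, its underside at z = 0, resting on the box's rim when shut
- rack (a point): toothed steel strip along the cover's +x edge, outside the box: point on its flat underside (z = 0 of the hinge's frame), 98 mm from the hinge's middle in x, 90 mm from the hinge. It is 16 mm wide, 47 to 132 mm from the hinge. Three teeth point down, 9 mm tall, 5 mm thick, 92, 109 and 126 mm from the hinge; a notch is the corner on a tooth's hinge side (12 mm gaps)
- cover_handle (a point): middle of the cover's handle, a round steel bar 10 mm thick and 100 mm long, parallel to the hinge, 215 mm from the hinge axis, 4 mm above the plane of the cover's underside, and standing 45 mm clear of the cover's front edge
- stay (a joint): angle of the stay (rad): 0 level, towards the handle side (it starts between 0 and 0.3), 1.57 upright, 1.83 at its stop, leaning towards the cover's hinge. Its pivot is a little stiff (about 0.03 N m): it stays where it is left. At some places of its foot a stay left at the stop meets a tooth's tip and jams there; left a little short of the stop it meets the rack farther from the hinge
- stay_pivot (a point): pivot of the stay on its foot, clamped outside the box's +x wall: 112 mm from the box's middle in x, 75 mm above the bench, 60 to 100 mm from the cover's hinge line (it varies). Its axis is parallel to the cover's hinge. The stay is a flat steel bar, 95 mm from the pivot to the pin at its free end, 6 mm thick, 10 mm high
- stay_pin (a point): point on the stay's pin, 8 mm thick, a round steel cross bar parallel to the hinge through the stay's free end: this point is 10 mm from the stay on the box side, on the short stub that goes under the rack strip
- stay_grip (a point): point on the same cross bar, 35 mm outward (away from the box) from the stay, a place to take hold of it; the bar runs 60 mm outward and ends in a 14 mm black ball
- radio: handheld two-way radio lying flat, black, 55 x 120 x 34 mm with a stub antenna; loose bystander, origin on its underside
- fan: small square black cooling fan, 60 x 60 x 25 mm, lying flat; loose bystander, origin on its underside
- parts_cup: small white cup, 64 mm across, 50 mm high; loose bystander, origin on its underside
- screwdriver: screwdriver lying flat, 170 mm long; loose bystander, origin under it, on the bench
- nut_driver: short driver lying flat, 150 mm long; loose bystander, origin under it, on the bench
- pliers: small pliers lying flat, about 120 mm long; loose bystander, origin on its underside
- screw_tray: low open grey tray, 100 x 140 x 28 mm; loose bystander, origin on its underside

How it is judged:
On the way, in this order (a step that is already met when the one before it is completed fails the run):
1. the cover is swung back past upright (value of joint cover above 1.62 rad), for 0.1 s.
2. the stay is flipped up past upright while the cover stands open (value of joint stay above 1.6 rad and value of joint cover above 1.3 rad), for 0.1 s.
At the end, for the whole second after the job is handed in: the cover rests still, between 0.6 and 1.25 rad open, on the stay standing between 1.2 rad and its stop, with the pin's axis within 8 mm of the underside of the toothed strip (seated against it, not on a tooth's tip) and on the hinge side of one of the teeth, 60 to 124 mm from the hinge (value of joint cover between 0.6 and 1.25 rad and z of stay_pin in the frame of cover_hinge between -0.008 and 0.002 m and y of stay_pin in the frame of cover_hinge between -0.124 and -0.06 m and value of joint stay above 1.2 rad and velocity of joint cover between -0.05 and 0.05 rad/s); the robot touches nothing.
It fails at once if the cover is let drop (falls faster than 3 rad/s) (velocity of joint cover below -3 rad/s).
It fails at once if a thing lying about (radio, fan, cup, drivers, pliers or tray) is moved by more than 40 mm (distance of any of radio, fan, parts_cup, screwdriver, nut_driver, pliers, screw_tray from where it was at the start of the episode above 0.04 m).
It also fails if it takes over 72 s, if anything falls off the work surface, if the arm or the gripper's body presses on something with over 40 N, if the wrist force passes 120 N, or if a joint passes its speed limit or range.

## Robot

A 6-joint arm with a two-finger parallel gripper is mounted at the origin on the work surface. World frame = base frame: x ahead of the robot, y to its left, z up, the work surface at z = 0. Lengths are in m, angles in rad, forces in N, time in s.
With the tool pointing down it reaches from about 0.35 to 0.975 m from the base axis. Payload 4.9 kg.
Tool frame: the origin (TCP) lies at the very end of the fingers, on their centre line; the grasp point (between the pads) lies 19 mm behind it; z points along the fingers, y is the direction in which the jaws open and shut (so a half turn about z gives the same grasp; the last joint's range is limited). The gripper opens to 85 mm and grips with 20 to 120 N. Pads are 22 mm wide; open, the fingers measure 114 mm over their backs; the gripper's body (76 mm by 85 mm) begins 54 mm behind the grasp point. The pads swing forward as they close: fully open they stand 13 mm farther back than shut.
Start: joints at [1.01, 0.053, 1.613, -0, 1.476, -0.119], TCP at [0.267, 0.565, 0.231] pointing down, gripper open.
Joint ranges: [-3.01, 3.01], [-1.01, 2.22], [0.06, 2.58], [-1.02, 4.17], [0.09, 2.62], [-3.14, 3.14]. Speed limits (rad/s): [2.57, 2.57, 3.14, 3.14, 3.14, 3.14].

## Interface

Orientations are given as a rotation vector (axis times angle).
In Python, from station import ctrl gives the robot as it stands.
- The arm moves only by the tool step_arm, never from a script. Its argument "moves" is a list of rows, each a list of 5 numbers: the opening, from 0 (shut) to 1 (fully open), then the shift along the world's x, y, z in m, then the turn about the world's z in degrees. A call has 1 to 20 rows; each row shifts and turns the pose as measured when the row begins; what a row does not reach is not made up. A row lasts 1/8 s, in which the tool goes at most 62.5 mm and 10.7 degrees, less where a joint would pass 70% of its speed; a pose out of reach is approached as far as the arm can. A call is refused whole if a number of a shift passes 0.0625 or a number of a turn 10.7, either way. A call with a gripper value outside its range is refused whole. The fingers move at their own pace and stop on an object; "newtons" is the grip in N (left out, the last holds). Time passes only in rows, so rows that do not move let the fingers close. It gives the time, the measured TCP pose, the force and the opening at its end, in the units of the state.
- ctrl.get_obs(): the state, without advancing time (a new reading comes with each control period).
- ctrl.get_image(name): name is "scene" or "top" or "wrist"; returns a dict with "color" (400x640x3 uint8, red, green, blue), "camera_matrix" (3x3 intrinsics, pixels), "R" (3x3) and "t" (3): a world point X has camera coordinates R X + t; the wrist camera has in their place "T_tool_cam" (4x4, takes a point from camera to tool coordinates, whose origin is the TCP and whose axes are the flange's). Camera axes: x right, y down, z forward; pixel columns grow to the right and rows downward; lengths in m; the calibration is good to about 2 mm. The wrist camera is an equidistant fisheye: a pixel r from the principal point sees the ray r / f radians off the axis. A picture is of the moment at which its call begins: read the wrist's pose just before it. There is no depth.
- ctrl.finish_job(): hands the job in, once; it reports no verdict.
Trained networks look in a picture, given as the dict that the camera call returned (one of the last four; its "shot" number tells which), for a name from the list of things; names that differ only in an ending like _2 or _b are one class to them, and where a whole thing is asked for, a point or a joint stands for the part that bears it (a point fixed in the world has none). Each returns a list of dicts, best first, with "p" (0 to 1); they miss things now and then, are a little off and sometimes report something else, mostly with a low value. They report only what shows in the picture. A call takes as long as a camera call.
- ctrl.spot_in(picture, query): "bbox" ([left, top, right, bottom] in pixels, round what is visible of it).
The state is a dict: "t": time; "q": joint angles; "dq": joint speeds; "effort": joint torques, N m; "tool_pos": TCP position; "tool_rot": TCP orientation; "contact_force": force on the tool from outside, world axes, zero at the start; "wrist_torque": the same for the moment, N m; "opening": finger opening in m.
Only numpy, scipy, OpenCV 4.12 (cv2) and the standard library are available. Lean on these libraries where they do the work, as an engineer would, in place of code of your own. Each camera call takes 0.05 s, during which the arm holds its last target.

## Working session

There is one attempt and no reset: what is moved stays moved. The work goes in short steps, Python scripts to look and compute and a tool call to move; the robot and the scene stay as the last step left them, time stands still between calls to the robot, and variables do not carry over. Pictures are saved under pics/ and viewed, and the job is handed in when it is done.

Besides the shell and the picture viewer there is one more tool, called after "Emit:" in YAML: its name, and indented under it one key for each argument. step_arm: Moves the arm, as the interface text tells. Its arguments: {"type":"object","properties":{"moves":{"type":"array","items":{"type":"array","items":{"type":"number"}}},"newtons":{"type":"number"}},"required":["moves"]}

```bash
ls; mkdir -p pics
python3 - <<'E'
from station import ctrl
import cv2
o=ctrl.get_obs()
print({k:(v if not hasattr(v,'tolist') else [round(x,3) for x in v.tolist()]) for k,v in o.items()})
for n in ['scene','top','wrist']:
    p=ctrl.get_image(n); cv2.imwrite(f'pics/{n}0.png',p['color'][:,:,::-1])
    print(n,p['camera_matrix'].tolist(),[ (k,p[k].tolist()) for k in('R','t','T_tool_cam') if k in p])
    for q in ['test_box','cover','cover_handle','stay','stay_pin','stay_grip','stay_pivot','rack']:
        r=ctrl.spot_in(p,q); print(q,[( [round(float(b)) for b in d['bbox']],round(d['p'],2)) for d in r[:2]])
E
```

```text
pics
{'t': 0.0, 'q': [1.01, 0.053, 1.614, 0.0, 1.476, -0.119], 'dq': [0.0, 0.002, -0.002, 0.003, -0.001, 0.001], 'effort': [0.0, -39.368, -37.017, -0.0, 0.007, -0.0], 'tool_pos': [0.267, 0.564, 0.23], 'tool_rot': [-0.688, -3.065, 0.003], 'contact_force': [0.165, 0.357, 0.255], 'wrist_torque': [0.001, 0.016, 0.079], 'opening': 0.0857058005768355}
scene [[363.60647537513927, 0.0, 318.3629525888272], [0.0, 363.60647537513927, 199.92340634392582], [0.0, 0.0, 1.0]] [('R', [[-0.6195219613157852, 0.7849781947934926, -0.001331595356028172], [0.5319577825815796, 0.4185840768916189, -0.736076278739969], [-0.5772464439027164, -0.4567237723958988, -0.6768972881686907]]), ('t', [0.3417498113185472, -0.24593947069285646, 1.2547535505906215])]
test_box [([250, 252, 288, 285], 0.7), ([247, 145, 344, 226], 0.56)]
cover [([244, 142, 347, 198], 0.72), ([370, 192, 426, 211], 0.56)]
cover_handle [([221, 138, 250, 158], 0.51), ([188, 149, 251, 176], 0.44)]
stay [([244, 139, 346, 199], 0.74), ([225, 177, 277, 198], 0.47)]
stay_pin [([226, 178, 276, 198], 0.57)]
stay_grip [([227, 178, 275, 201], 0.56)]
stay
[... 810 characters left out ...]
stay_grip [([363, 158, 400, 191], 0.76), ([325, 192, 426, 273], 0.52)]
stay_pivot [([390, 156, 398, 190], 0.61)]
rack [([324, 189, 422, 274], 0.92), ([245, 265, 302, 288], 0.59)]
wrist [[309.70691628693146, 0.0, 319.7943197518903], [0.0, 309.70691628693146, 201.14390766957183], [0.0, 0.0, 1.0]] [('T_tool_cam', [[-0.0005994817787317988, -0.9613151905577476, -0.2754500771909826, 0.0694173095365309], [0.9999996953657352, -0.0007139857662522613, 0.00031542473219629727, -0.0008221652854943917], [-0.0004998900209654175, -0.27544980418807147, 0.9613153257296588, -0.14247485608224705], [0.0, 0.0, 0.0, 1.0]])]
test_box []
cover []
cover_handle []
stay []
stay_pin []
stay_grip []
stay_pivot []
rack []
```

Run:
```python
import cv2
a=cv2.imread('pics/top0.png'); cv2.imwrite('pics/topz.png',cv2.resize(a[140:300,230:450],None,fx=3.6,fy=3.6,interpolation=cv2.INTER_CUBIC))
a=cv2.imread('pics/scene0.png'); cv2.imwrite('pics/scenez.png',cv2.resize(a[110:260,170:380],None,fx=3.8,fy=3.8,interpolation=cv2.INTER_CUBIC))
```

```text
(no output)
```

View pics/top0.png

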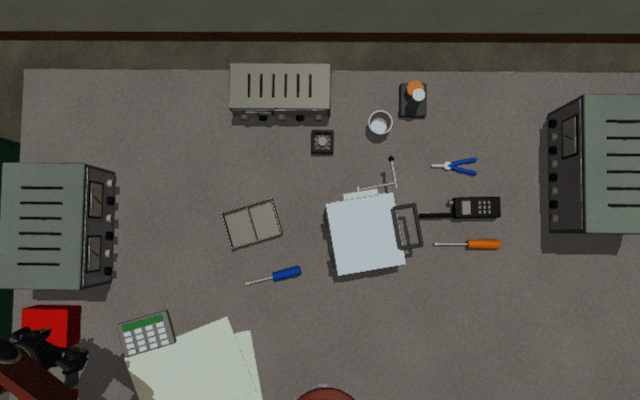

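View pics/scene0.png

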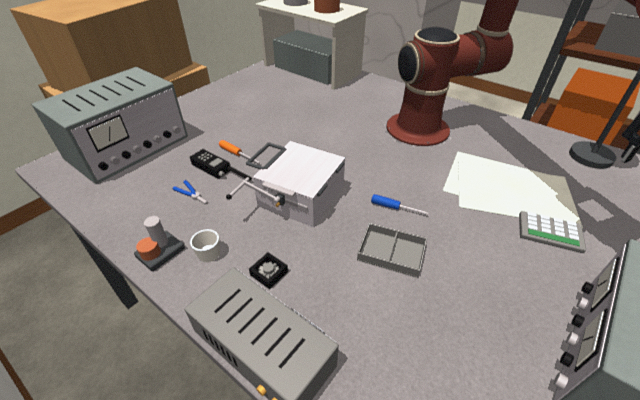

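```bash
sleep 0.1
```

```text
(no output)
```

View pics/topz.png

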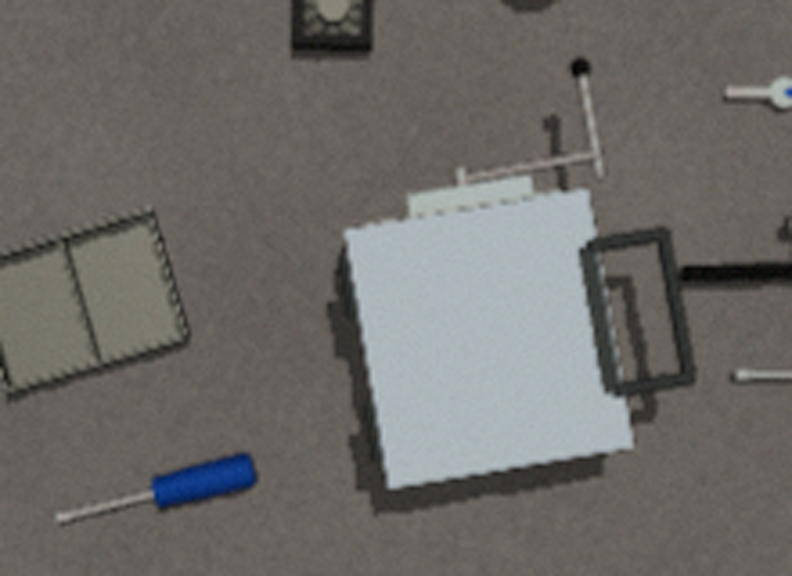

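View pics/scenez.png

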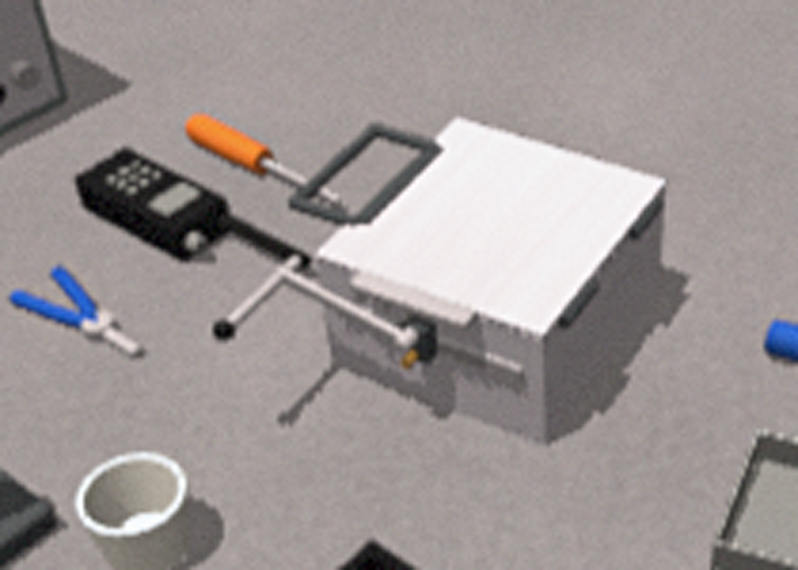

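```bash
cat > h.py <<'E'
import numpy as np, cv2
from scipy.optimize import least_squares
from scipy.spatial.transform import Rotation as Rn
def proj(p,X):
    X=np.atleast_2d(X); c=X@p['R'].T+p['t']; K=p['camera_matrix']
    return c[:,:2]/c[:,2:]*[K[0,0],K[1,1]]+K[:2,2]
def wproj(p,o,X):
    K=p['camera_matrix'];T=p['T_tool_cam']
    t=(np.atleast_2d(X)-o['tool_pos'])@Rn.from_rotvec(o['tool_rot']).as_matrix()
    c=(t-T[:3,3])@T[:3,:3]
    n=np.linalg.norm(c[:,:2],axis=1,keepdims=True); th=np.arctan2(n,c[:,2:])
    return c[:,:2]/n*th*K[0,0]+K[:2,2]
def box(pose,X):
    x,y,w=pose; c,s=np.cos(w),np.sin(w); X=np.atleast_2d(X)
    return np.c_[x+c*X[:,0]-s*X[:,1], y+s*X[:,0]+c*X[:,1], X[:,2]]
def staypt(d,phi,xo,L=.095):  # box coords of point on the stay at box-x xo
    return [xo,.085-d-L*np.cos(phi),.075+L*np.sin(phi)]
E
python3 - <<'E'
from h import *
from station import ctrl
T=ctrl.get_image('top');S=ctrl.get_image('scene')
C=np.array([[.09,.085,.1],[.09,-.085,.1],[-.09,-.085,.1],[-.09,.085,.1]])
tz=np.array([[345,231],[590,190],[633,449],[387,489]])/3.6+[230,140]
sz=np.array([[546,333],[319,262],[457,119],[664,183]])/3.8+[170,110]
# stay: pin-stay junction (xo .112), ball (.172)
tp=np.array([[598,160],[580,67]])/3.6+[230,140]; sp=np.array([[290,266],[223,328]])/3.8+[170,110]
def f(v):
    W=box(v[:3],C); Q=box(v[:3],[staypt(v[3],v[4],.112),staypt(v[3],v[4],.179)])
    return np.r_[(proj(T,W)-tz).ravel(),(proj(S,W)-sz).ravel(),(proj(T,Q)-tp).ravel(),(proj(S,Q)-sp).ravel()]
r=least_squares(f,[.57,-.1,.1,.08,.1]); print(r.x.round(4)); print(r.fun.reshape(-1,2).round(2))
v=r.x
for n,X in dict(handle=[0,-.13,.099],hinge=[0,.085,.095],pivot=[.112,.085-v[3],.075],grip=staypt(v[3],v[4],.147)).items(): print(n,box(v[:3],X).round(4))
for q in ['radio','fan','parts_cup','screwdriver','pliers']: print(q,[(d['bbox'],d['p']) for d in ctrl.spot_in(T,q)[:1]])
E
```

```text
[ 0.51   -0.0918  0.1767  0.0863  0.2481]
[[-0.82  0.43]
 [-1.05  0.61]
 [-0.5   0.86]
 [-0.58  0.91]
 [-1.31 -0.21]
 [-1.35 -3.1 ]
 [ 0.05 -0.95]
 [ 0.42 -1.01]
 [-1.5  -0.29]
 [-1.1  -0.93]
 [-1.7   0.32]
 [-1.32  0.08]]
handle [[ 0.5329 -0.2198  0.099 ]]
hinge [[ 0.4951 -0.0081  0.095 ]]
pivot [[ 0.6205 -0.0734  0.075 ]]
grip [[ 0.6712 -0.1579  0.0983]]
radio [([420.9, 198.2, 500.8, 217.4], 0.66)]
fan [([324.0, 188.8, 423.7, 275.8], 0.72)]
parts_cup [([366.9, 113.5, 388.8, 136.8], 0.64)]
screwdriver [([434.5, 240.6, 498.4, 250.2], 0.87)]
pliers [([430.1, 156.4, 473.9, 177.9], 0.65)]
```

Emit:
step_arm:
  moves:
    - [1,0.02,-0.052,0.02,-10.3]
    - [1,0.02,-0.052,0.02,-10.3]
    - [1,0.02,-0.052,0.02,-10.3]
    - [1,0.02,-0.052,0.02,-10.3]
    - [1,0.02,-0.052,0.02,-10.3]
    - [1,0.02,-0.052,0,-10.3]
    - [1,0.02,-0.052,0,-10.3]
    - [1,0.02,-0.052,0,-10.3]
    - [1,0.02,-0.052,0,-10.3]
    - [1,0.02,-0.052,0,-10.3]
    - [1,0.02,-0.052,0,-10.3]
    - [1,0.02,-0.052,0,-10.3]
    - [1,0.02,-0.052,0,-10.3]
    - [1,0.02,-0.052,0,-10.3]

```text
t: 3.45
tool_pos: [0.5509, -0.185, 0.3367]
tool_rot: [3.13, 0.165, 0.013]
contact_force: [1.2, 1.2, -0.5]
opening: 0.085
```

Run:
```python
from station import ctrl
import cv2,pickle,numpy as np
o=ctrl.get_obs()
print({k:np.round(o[k],3).tolist() for k in('t','q','tool_pos','tool_rot')})
p=ctrl.get_image('wrist'); cv2.imwrite('pics/wrist1.png',p['color'][:,:,::-1])
pickle.dump((o,p),open('w1.pkl','wb'))
```

```text
{'t': 3.45, 'q': [-0.451, -0.099, 1.589, -0.002, 1.641, 1.014], 'tool_pos': [0.551, -0.185, 0.337], 'tool_rot': [3.13, 0.165, 0.013]}
```

View pics/wrist1.png

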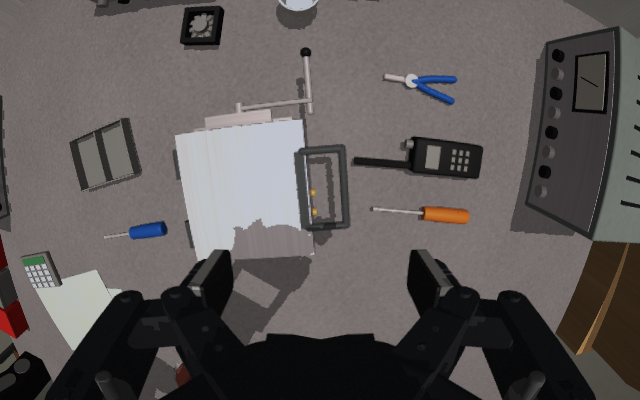

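Run:
```python
import cv2
a=cv2.imread('pics/wrist1.png'); cv2.imwrite('pics/w1z.png',cv2.resize(a[40:270,160:360],None,fx=4,fy=4,interpolation=cv2.INTER_CUBIC)[:600]); cv2.imwrite('pics/w1zb.png',cv2.resize(a[130:270,160:360],None,fx=4,fy=4,interpolation=cv2.INTER_CUBIC))
```

```text
(no output)
```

View pics/w1z.png

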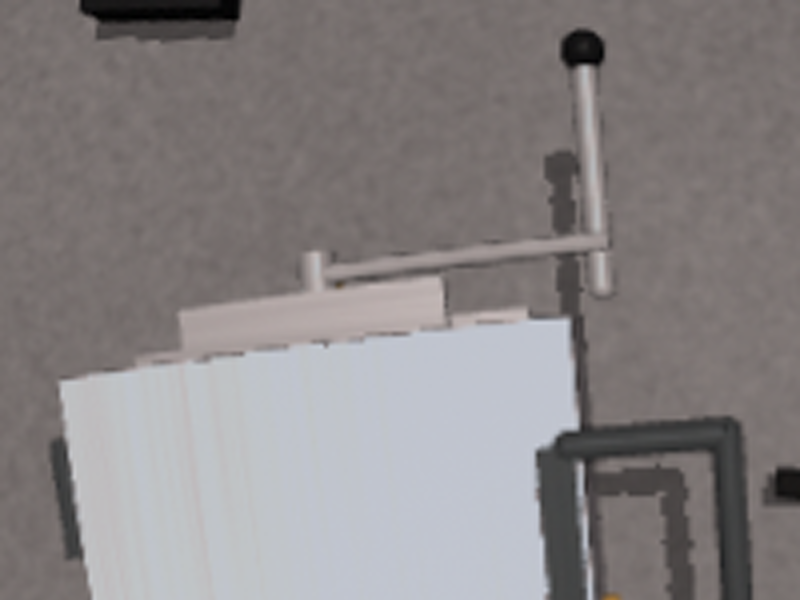

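View pics/w1zb.png

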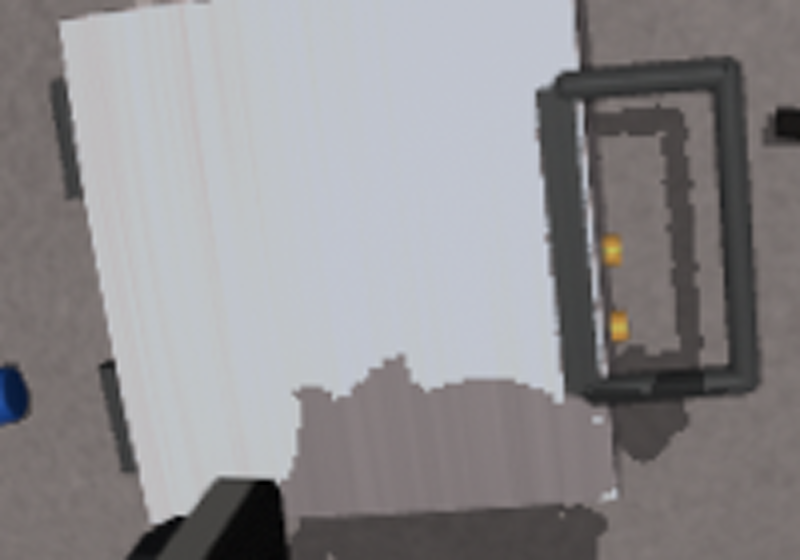

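Run:
```python
from h import *
import pickle
o,p=pickle.load(open('w1.pkl','rb'))
A=lambda L,oy:np.array(L)/4+[160,oy]-0.375
C=[[.09,.085,.1],[.09,-.085,.1],[-.09,-.085,.1],[.05,-.13,.099],[-.05,-.13,.099],[.106,.038,.098],[.106,-.047,.098]]
c=np.r_[A([[61,381],[570,319]],40),A([[616,497],[731,72],[742,380]],130),A([[180,312],[443,280]],40)]
s=A([[598,243],[582,48],[316,273]],40)
def f(v,full=0):
    W=box(v[:3],C); Q=box(v[:3],[staypt(v[3],v[4],.112),staypt(v[3],v[4],.175),[.112,.085-v[3],.075]])
    e=np.r_[wproj(p,o,W)-c,wproj(p,o,Q)-s]
    return e.ravel()
r=least_squares(f,[.51,-.09,.177,.086,.25],loss='soft_l1'); v=r.x;print(v.round(4)); print(f(v).reshape(-1,2).round(2))
for n,X in dict(handle=[0,-.13,.099],hinge=[0,.085,.095],pivot=[.112,.085-v[3],.075],grip=staypt(v[3],v[4],.147)).items(): print(n,box(v[:3],X).round(4))
```

```text
[ 0.5116 -0.0917  0.1813  0.0864  0.1682]
[[-0.97 -0.28]
 [-0.08 -0.68]
 [ 0.45  1.18]
 [-1.15  0.58]
 [ 0.67  0.03]
 [ 0.73 -0.37]
 [-0.14 -0.84]
 [-0.01  0.15]
 [ 0.08 -0.1 ]
 [ 0.02  0.86]]
handle [[ 0.5351 -0.2196  0.099 ]]
hinge [[ 0.4963 -0.0081  0.095 ]]
pivot [[ 0.622  -0.0729  0.075 ]]
grip [[ 0.6734 -0.1587  0.0909]]
```

Emit:
step_arm:
  moves:
    - [0.4,-0.008,-0.018,-0.02,4.3]
    - [0.4,-0.008,-0.017,-0.04,0]
    - [0.4,0,0,-0.05,0]
    - [0.4,0,0,-0.03,0]
    - [0.4,0,0,0,0]

```text
t: 4.12
tool_pos: [0.5353, -0.2298, 0.1922]
tool_rot: [3.119, 0.265, 0.014]
contact_force: [-0.1, 0.1, 0.9]
opening: 0.0341
```

```bash
cat > snap.py <<'E'
import sys
from station import ctrl
import cv2,pickle,numpy as np
o=ctrl.get_obs()
print({k:np.round(o[k],4).tolist() for k in('t','q','tool_pos','tool_rot','contact_force','opening')})
cam,n=sys.argv[1:3]
p=ctrl.get_image(cam); c=p['color'][:,:,::-1]
pickle.dump((o,p),open(n+'.pkl','wb'))
if len(sys.argv)>3:
    x0,y0,x1,y1,k=map(int,sys.argv[3:8]); c=cv2.resize(c[y0:y1,x0:x1],None,fx=k,fy=k,interpolation=cv2.INTER_CUBIC)
cv2.imwrite(f'pics/{n}.png',c)
E
python3 snap.py wrist w2
```

```text
{'t': 4.125, 'q': [-0.5312, -0.0295, 1.7619, -0.0043, 1.395, 0.8708], 'tool_pos': [0.5353, -0.2298, 0.1922], 'tool_rot': [3.1187, 0.265, 0.0144], 'contact_force': [-0.1107, 0.1326, 0.9261], 'opening': 0.0341}
```

View pics/w2.png

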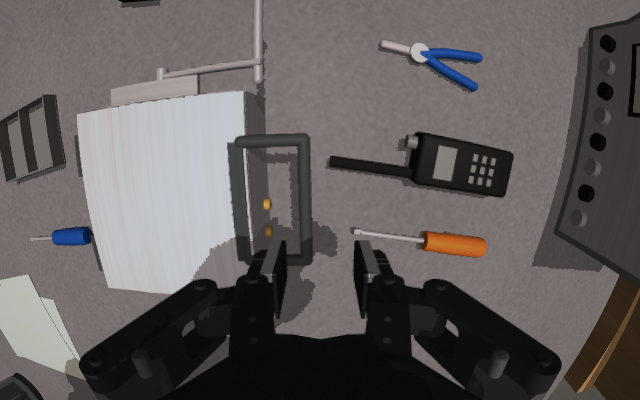

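Emit:
step_arm:
  moves:
    - [0.4,0,0.01,-0.02,0.5]
    - [0.4,0,0,-0.04,0]
    - [0.4,0,0,-0.04,0]
    - [0.4,0,0,-0.01,0]
    - [0.4,0,0,0,0]

```text
t: 4.8
tool_pos: [0.5409, -0.2195, 0.0885]
tool_rot: [3.108, 0.283, 0.037]
contact_force: [0.2, -0.7, 0.1]
opening: 0.034
```

```bash
python3 snap.py wrist w3
```

```text
{'t': 4.8, 'q': [-0.5112, 0.0664, 1.8481, -0.0038, 1.1955, 0.879], 'tool_pos': [0.5409, -0.2195, 0.0885], 'tool_rot': [3.1077, 0.2835, 0.0375], 'contact_force': [0.2389, -0.693, 0.0994], 'opening': 0.034}
```

View pics/w3.png

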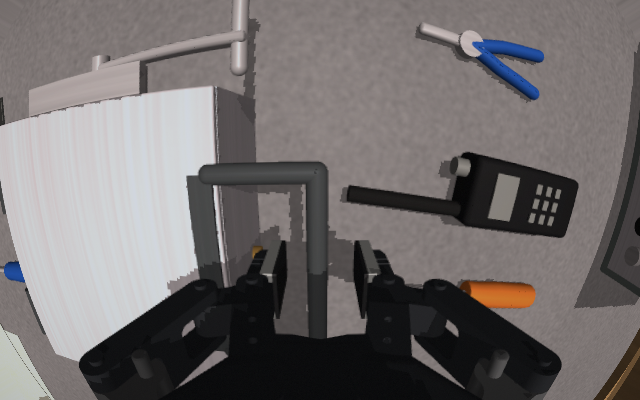

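Emit:
step_arm:
  moves:
    - [0.4,-0.004,0,-0.007,0]
    - [0,0,0,0,0]
    - [0,0,0,0,0]
    - [0,0,0,0,0]
    - [0,0,0,0,0]
  newtons: 30

```text
t: 5.48
tool_pos: [0.5386, -0.2185, 0.0856]
tool_rot: [3.108, 0.284, 0.046]
contact_force: [0.7, 0.1, -2.2]
opening: 0.0084
```

```bash
cat > arc.py <<'E'
import sys,numpy as np
from station import ctrl
o=ctrl.get_obs(); P0=np.array([.5386,-.2185,.0856]); w=.181
if len(sys.argv)>5: P0=np.array(eval(sys.argv[5]))
hd=np.array([np.sin(w),-np.cos(w),0]); zd=np.array([0,0,1.])
b=lambda t: hd*(.215*np.cos(t)-.004*np.sin(t))+zd*(.215*np.sin(t)+.004*np.cos(t))
H=P0-b(0.)
r=o['tool_pos']-H; th=np.arctan2(r[2],r@hd)-.0186
print('theta',th.round(3),'rad err',(np.hypot(r[2],r@hd)-.21504).round(4),'lat',(r@[np.cos(w),np.sin(w),0]).round(4),'F',np.round(o['contact_force'],1),'op',round(o['opening'],4),o['t'],'tool',o['tool_pos'].round(4))
t1=float(sys.argv[1]); n=int(sys.argv[2]); 
prev=o['tool_pos']
for t in np.linspace(th,t1,n+1)[1:]:
    q=H+b(t); print((q-prev).round(4).tolist()); prev=q
E
python3 arc.py 0.5 5
```

```text
theta 0.0 rad err 0.0 lat 0.0 F [ 0.7  0.1 -2.2] op 0.0084 5.475 tool [ 0.5386 -0.2185  0.0856]
[-0.0003, 0.0015, 0.0214]
[-0.0006, 0.0035, 0.0212]
[-0.001, 0.0056, 0.0207]
[-0.0014, 0.0076, 0.02]
[-0.0017, 0.0095, 0.0192]
```

Emit:
step_arm:
  moves:
    - [0,0,0.0015,0.021,0]
    - [0,-0.0005,0.0035,0.021,0]
    - [0,-0.001,0.0055,0.0205,0]
    - [0,-0.0015,0.0075,0.02,0]
    - [0,-0.0015,0.0095,0.019,0]

```text
t: 6.1
tool_pos: [0.5333, -0.1899, 0.1917]
tool_rot: [3.109, 0.282, 0.045]
contact_force: [-0.3, 2.0, -3.7]
opening: 0.0087
```

```bash
python3 arc.py 1.1 6; python3 snap.py wrist w4
```

```text
theta 0.516 rad err 0.001 lat -0.0001 F [-0.3  2.  -3.7] op 0.0087 6.1 tool [ 0.5333 -0.1899  0.1917]
[-0.0022, 0.0122, 0.0169]
[-0.0024, 0.013, 0.0163]
[-0.0026, 0.0144, 0.0149]
[-0.0029, 0.0158, 0.0134]
[-0.0031, 0.017, 0.0118]
[-0.0033, 0.0181, 0.01]
{'t': 6.1, 'q': [-0.4733, -0.0827, 1.814, -0.0007, 1.3756, 0.9169], 'tool_pos': [0.5333, -0.1899, 0.1917], 'tool_rot': [3.1094, 0.2818, 0.0452], 'contact_force': [-0.2907, 1.9848, -3.6763], 'opening': 0.0087}
```

View pics/w4.png

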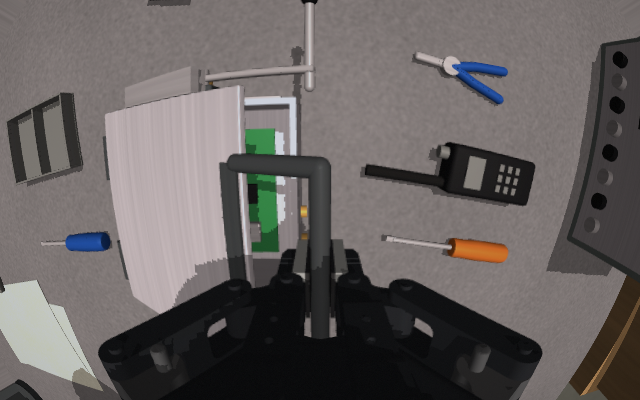

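Emit:
step_arm:
  moves:
    - [0,-0.002,0.012,0.017,0]
    - [0,-0.0025,0.013,0.0165,0]
    - [0,-0.0025,0.0145,0.015,0]
    - [0,-0.003,0.016,0.0135,0]
    - [0,-0.003,0.017,0.012,0]
    - [0,-0.0035,0.018,0.01,0]

```text
t: 6.9
tool_pos: [0.5151, -0.0928, 0.2832]
tool_rot: [3.11, 0.283, 0.046]
contact_force: [3.0, 2.4, -8.7]
opening: 0.0084
```

```bash
python3 arc.py 1.85 8
```

```text
theta 1.144 rad err 0.0046 lat -0.0004 F [ 3.   2.4 -8.7] op 0.0084 6.9 tool [ 0.5151 -0.0928  0.2832]
[-0.0031, 0.0193, 0.0025]
[-0.0033, 0.0179, 0.0052]
[-0.0034, 0.0183, 0.0035]
[-0.0034, 0.0186, 0.0019]
[-0.0034, 0.0186, 0.0002]
[-0.0034, 0.0186, -0.0015]
[-0.0034, 0.0184, -0.0031]
[-0.0033, 0.0181, -0.0048]
```

Emit:
step_arm:
  moves:
    - [0,-0.003,0.019,0.003,0]
    - [0,-0.0035,0.018,0.0045,0]
    - [0,-0.0035,0.0185,0.003,0]
    - [0,-0.0035,0.0185,0.001,0]

```text
t: 7.4
tool_pos: [0.5012, -0.0168, 0.3026]
tool_rot: [3.1, 0.28, 0.054]
contact_force: [-0.6, -1.2, -0.6]
opening: 0.0086
```

```bash
python3 arc.py 1.9 5
```

```text
theta 1.508 rad err 0.0062 lat -0.0004 F [-0.6 -1.2 -0.6] op 0.0086 7.4 tool [ 0.5012 -0.0168  0.3026]
[-0.0026, 0.0169, -0.0061]
[-0.003, 0.0166, -0.0012]
[-0.003, 0.0164, -0.0025]
[-0.003, 0.0162, -0.0038]
[-0.0029, 0.0158, -0.0051]
```

Emit:
step_arm:
  moves:
    - [0,-0.003,0.017,-0.002,0]
    - [0,-0.003,0.0165,-0.0015,0]
    - [0,-0.003,0.0165,-0.003,0]
    - [0,-0.003,0.016,-0.004,0]

```text
t: 7.9
tool_pos: [0.4882, 0.0543, 0.2934]
tool_rot: [3.099, 0.281, 0.056]
contact_force: [1.0, -0.2, -1.8]
opening: 0.0081
```

```bash
python3 arc.py 1.93 2;python3 snap.py wrist w5;python3 snap.py scene s5 170 0 380 250 3;python3 arc.py 1.93 2
```

```text
theta 1.839 rad err 0.0057 lat -0.0004 F [ 1.  -0.2 -1.8] op 0.0081 7.9 tool [0.4882 0.0543 0.2934]
[-0.001, 0.0076, -0.0085]
[-0.0017, 0.009, -0.0034]
{'t': 7.9, 'q': [-0.0266, -0.3292, 1.8562, -0.0246, 1.5753, 1.3629], 'tool_pos': [0.4882, 0.0543, 0.2934], 'tool_rot': [3.0994, 0.2807, 0.0562], 'contact_force': [1.032, -0.1545, -1.7758], 'opening': 0.0081}
{'t': 7.95, 'q': [-0.0243, -0.3293, 1.8571, -0.0221, 1.5752, 1.3635], 'tool_pos': [0.4879, 0.0562, 0.2929], 'tool_rot': [3.1017, 0.2838, 0.0558], 'contact_force': [0.2605, 2.0041, 2.3367], 'opening': 0.0082}
theta 1.842 rad err 0.0058 lat -0.0004 F [-0.3  0.9  1.2] op 0.0081 8.0 tool [0.4881 0.0551 0.2932]
[-0.0009, 0.0073, -0.0085]
[-0.0016, 0.0087, -0.0033]
```

View pics/w5.png

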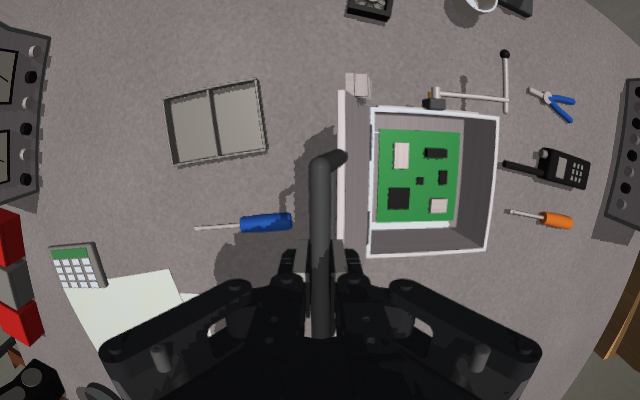

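View pics/s5.png

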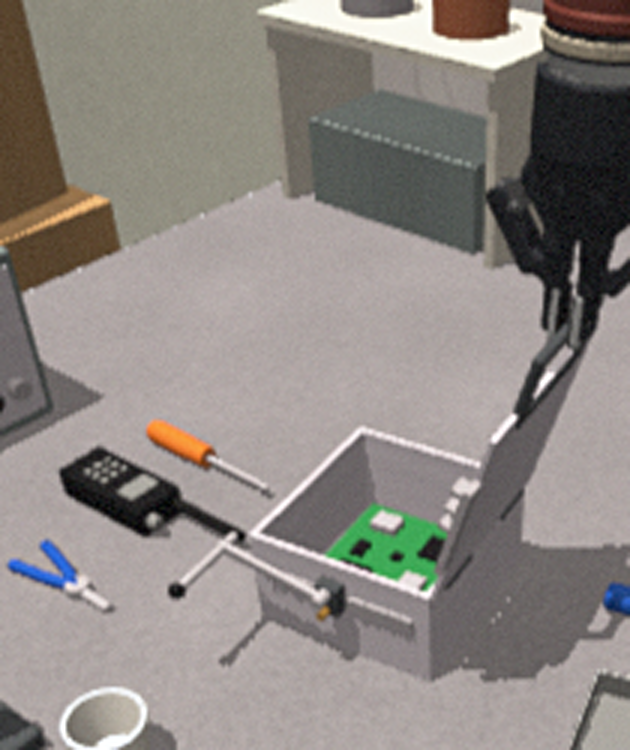

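Emit:
step_arm:
  moves:
    - [0,-0.001,0.008,-0.004,0]
    - [0,-0.001,0.0065,-0.003,0]
    - [0,0,0,0,0]

```text
t: 8.38
tool_pos: [0.4852, 0.0707, 0.2873]
tool_rot: [3.102, 0.284, 0.052]
contact_force: [-1.4, 0.1, 1.3]
opening: 0.0085
```

```bash
python3 arc.py 1.93 2
```

```text
theta 1.919 rad err 0.0054 lat -0.0005 F [-1.4  0.1  1.3] op 0.0085 8.375 tool [0.4852 0.0707 0.2873]
[0.0006, -0.0007, -0.0054]
[-0.0002, 0.0011, -0.0004]
```

Emit:
step_arm:
  moves:
    - [0.4,0,0,0,0]
    - [0.4,0,0,0,0]
    - [0.4,0,0,0.03,0]
    - [0.4,0,0,0.04,0]
    - [0.4,0.02,-0.02,0.02,0]
    - [0.4,0.04,-0.05,0,0]
    - [0.4,0.04,-0.05,0,0]
    - [0.4,0.04,-0.05,0,0]
    - [0.4,0.04,-0.05,-0.04,0]
    - [0.4,0,0,-0.04,0]
    - [0.4,0,0,-0.02,0]
    - [0.4,0,0,0,0]

```text
t: 9.88
tool_pos: [0.6582, -0.1451, 0.2813]
tool_rot: [3.101, 0.276, 0.057]
contact_force: [-0.4, 0.8, 0.5]
opening: 0.0342
```

```bash
python3 snap.py wrist w6; python3 snap.py scene s6 170 0 380 250 3
```

```text
{'t': 9.875, 'q': [-0.3228, 0.1144, 1.4652, -0.0109, 1.517, 1.0706], 'tool_pos': [0.6582, -0.1451, 0.2813], 'tool_rot': [3.1008, 0.2763, 0.0574], 'contact_force': [-0.445, 0.8366, 0.4756], 'opening': 0.0342}
{'t': 9.925, 'q': [-0.3226, 0.1134, 1.4637, -0.0109, 1.5172, 1.0706], 'tool_pos': [0.6587, -0.1452, 0.2829], 'tool_rot': [3.0998, 0.2764, 0.0606], 'contact_force': [-0.1165, 0.7354, 0.2992], 'opening': 0.0345}
```

View pics/w6.png

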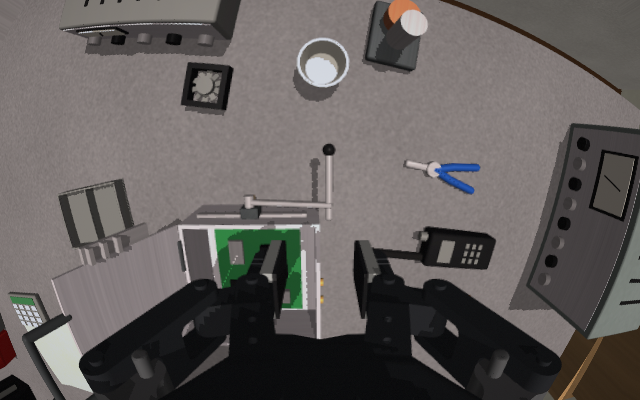

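View pics/s6.png

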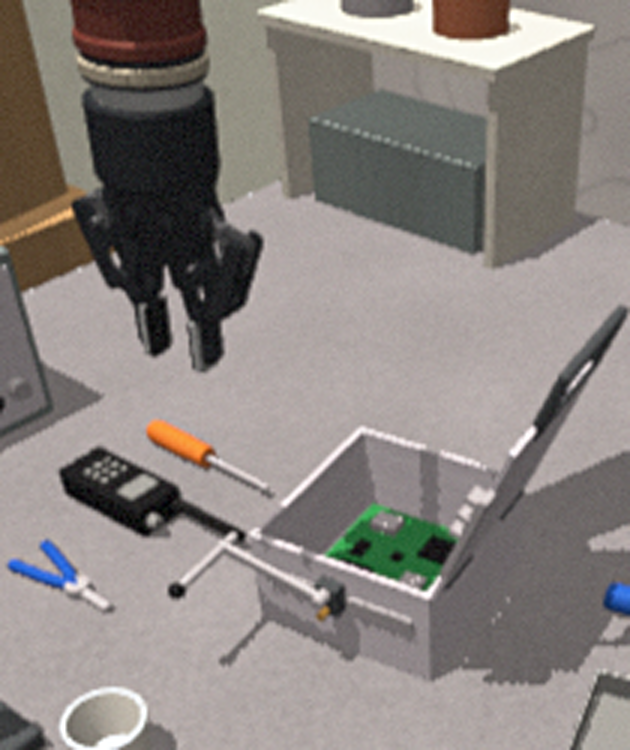

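Run:
```python
import cv2
a=cv2.imread('pics/w6.png'); cv2.imwrite('pics/w6z.png',cv2.resize(a[130:240,170:350],None,fx=4.4,fy=4.4,interpolation=cv2.INTER_CUBIC))
```

```text
(no output)
```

View pics/w6z.png

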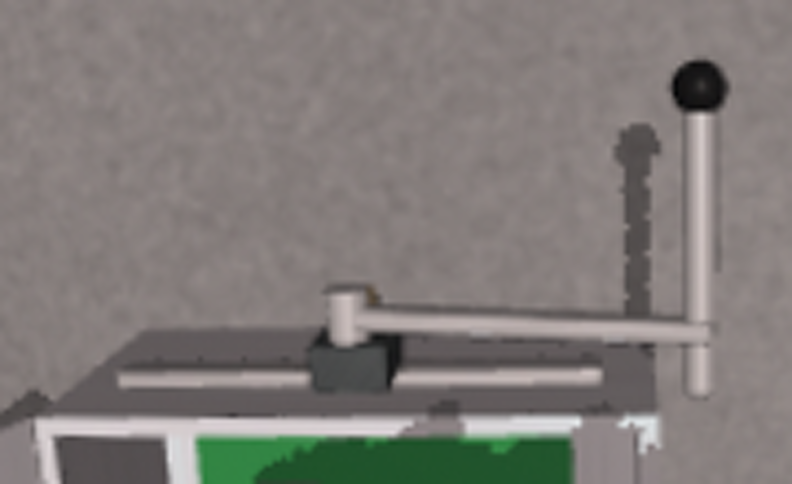

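Run:
```python
from h import *
import pickle
def prep(n,C,c,s,k,off):
    o,p=pickle.load(open(n,'rb')); A=lambda L:np.array(L,float)/k+off-.5+.5/k
    return o,p,C,A(c),A(s)
V=[prep('w6.pkl',[[.09,.085,.095],[.09,-.085,.095]],[[38,418],[658,415]],[[699,330],[699,86],[345,318]],4.4,[170,130]),
 prep('w1.pkl',[[.09,.085,.1],[.09,-.085,.1],[.106,.038,.098],[.106,-.047,.098]],[[61,381],[570,319],[180,312],[443,280]],[[598,243],[582,48],[316,273]],4,[160,40])]
def f(v,vs):
    e=[]
    for o,p,C,c,s in vs:
        Q=box(v[:3],[staypt(v[3],v[4],.112),staypt(v[3],v[4],.177),[.112,.085-v[3],.075]])
        e+=[wproj(p,o,box(v[:3],C))-c,wproj(p,o,Q)-s]
    return np.concatenate(e).ravel()
for vs in(V,V[:1],V[1:]):
    r=least_squares(f,[.51,-.09,.177,.086,.25],args=(vs,)); v=r.x;print(v.round(4), 'grip.150',box(v[:3],staypt(v[3],v[4],.15)).round(4),'piv',box(v[:3],[.15,.085-v[3],.075]).round(4)); print(r.fun.reshape(-1,2).round(1).tolist())
```

```text
[ 0.511  -0.0914  0.1759  0.0861  0.163 ] grip.150 [[ 0.6753 -0.1585  0.0904]] piv [[ 0.6589 -0.0662  0.075 ]]
[[-0.8, -0.1], [0.4, 1.0], [-0.3, 0.4], [0.1, -2.3], [0.1, 0.3], [-0.9, -0.2], [0.1, 0.1], [0.9, -0.1], [0.1, -0.2], [0.0, 1.0], [0.3, -0.8], [-0.0, 1.3]]
[ 0.5109 -0.0914  0.1732  0.0858  0.1538] grip.150 [[ 0.6749 -0.1587  0.0896]] piv [[ 0.6587 -0.0662  0.075 ]]
[[-0.7, -0.1], [0.6, 1.4], [-0.3, 0.5], [0.2, -1.9], [0.1, 0.4]]
[ 0.5113 -0.0918  0.1811  0.0858  0.1124] grip.150 [[ 0.676  -0.1584  0.0857]] piv [[ 0.659  -0.0655  0.075 ]]
[[-0.9, -0.1], [-0.0, -0.4], [0.8, -0.1], [-0.1, -0.6], [0.2, 0.6], [0.3, -0.5], [-0.4, 1.2]]
```

Emit:
step_arm:
  moves:
    - [0.4,0.01,-0.007,-0.04,0]
    - [0.4,0.007,-0.0065,-0.05,0]
    - [0.4,0,0,-0.04,0]
    - [0.4,0,0,0,0]

```text
t: 10.48
tool_pos: [0.6817, -0.1582, 0.166]
tool_rot: [3.089, 0.281, 0.095]
contact_force: [-0.6, 0.3, 1.1]
opening: 0.034
```

```bash
python3 snap.py wrist w7
```

```text
{'t': 10.475, 'q': [-0.3301, 0.2251, 1.5352, -0.0105, 1.3095, 1.0615], 'tool_pos': [0.6817, -0.1582, 0.166], 'tool_rot': [3.0888, 0.2811, 0.0953], 'contact_force': [-0.6291, 0.3353, 1.053], 'opening': 0.034}
```

View pics/w7.png

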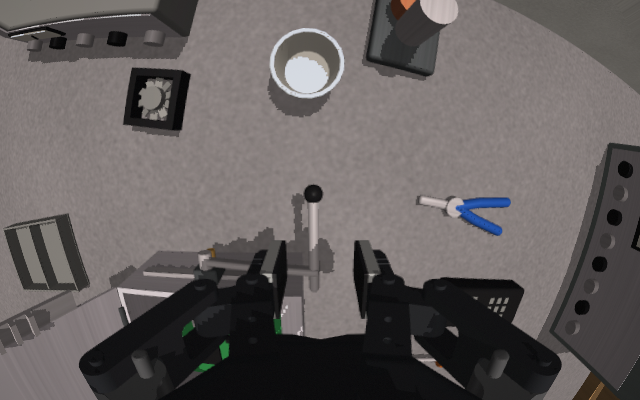

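Emit:
step_arm:
  moves:
    - [0.4,-0.007,0,-0.03,0]
    - [0.4,-0.002,0,-0.04,0]
    - [0.4,-0.001,0,-0.014,0]
    - [0.4,0,0,0,0]

```text
t: 11.02
tool_pos: [0.6828, -0.1607, 0.1028]
tool_rot: [3.073, 0.282, 0.141]
contact_force: [-0.1, -0.3, -0.1]
opening: 0.0342
```

```bash
python3 snap.py wrist w8
```

```text
{'t': 11.025, 'q': [-0.3333, 0.2673, 1.5978, -0.0106, 1.1718, 1.0579], 'tool_pos': [0.6828, -0.1607, 0.1028], 'tool_rot': [3.0733, 0.2823, 0.1411], 'contact_force': [-0.1298, -0.2903, -0.1435], 'opening': 0.0342}
```

View pics/w8.png

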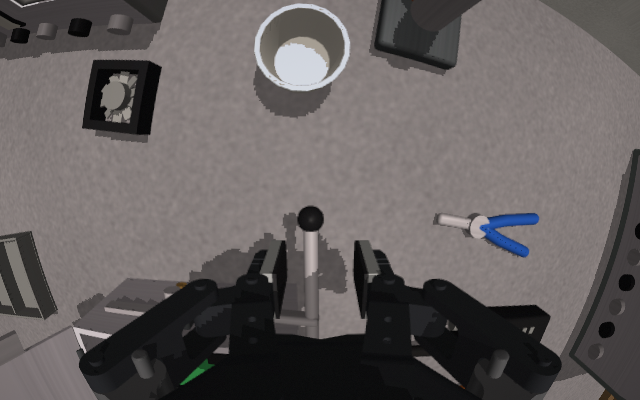

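Emit:
step_arm:
  moves:
    - [0.4,-0.005,0.001,-0.01,0]
    - [0.4,-0.004,0.001,-0.01,0]
    - [0.4,-0.003,0.001,-0.006,0]
    - [0.4,0,0,0,0]

```text
t: 11.58
tool_pos: [0.6726, -0.1583, 0.0805]
tool_rot: [3.07, 0.282, 0.152]
contact_force: [0.6, 0.5, 0.2]
opening: 0.0339
```

```bash
python3 snap.py wrist w9
```

```text
{'t': 11.575, 'q': [-0.3349, 0.2649, 1.6416, -0.0106, 1.1227, 1.0566], 'tool_pos': [0.6726, -0.1583, 0.0805], 'tool_rot': [3.0697, 0.2822, 0.1517], 'contact_force': [0.5712, 0.5035, 0.2286], 'opening': 0.0339}
```

View pics/w9.png

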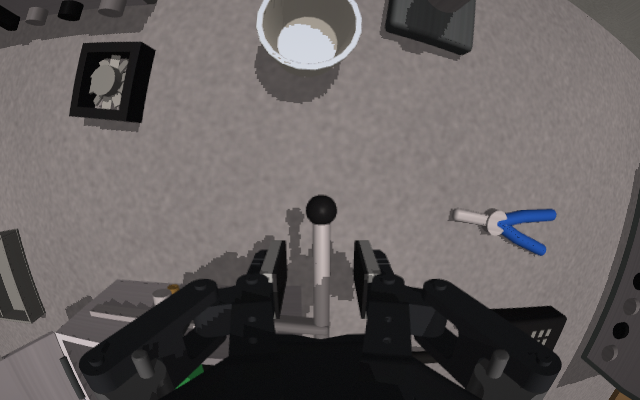

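Emit:
step_arm:
  moves:
    - [0.4,0,0,-0.007,0]
    - [0,0,0,0,0]
    - [0,0,0,0,0]
    - [0,0,0,0,0]
    - [0,0,0,0,0]
  newtons: 40

```text
t: 12.25
tool_pos: [0.6736, -0.1593, 0.0741]
tool_rot: [3.068, 0.282, 0.154]
contact_force: [0.0, 0.2, 0.0]
opening: 0.0065
```

```bash
cat > sarc.py <<'E'
import sys,numpy as np
from station import ctrl
from h import *
o=ctrl.get_obs(); w=.178
P0=np.array(eval(sys.argv[3])); phi0=float(sys.argv[4])
hd=np.array([np.sin(w),-np.cos(w),0]); zd=np.array([0,0,1.])
b=lambda t: .095*(hd*np.cos(t)+zd*np.sin(t))
H=P0-b(phi0); r=o['tool_pos']-H; th=np.arctan2(r[2],r@hd)
print('phi',th.round(3),'rad err',(np.hypot(r[2],r@hd)-.095).round(4),'lat',(r@[np.cos(w),np.sin(w),0]).round(4),'F',np.round(o['contact_force'],1),'op',round(o['opening'],4),o['t'],'tool',o['tool_pos'].round(4),o['tool_rot'].round(3))
prev=o['tool_pos']
for t in np.linspace(th,float(sys.argv[1]),int(sys.argv[2])+1)[1:]:
    q=H+b(t); print((q-prev).round(4).tolist()); prev=q
E
python3 -c "
from station import ctrl;print(ctrl.get_obs()['tool_pos'].round(4).tolist(),ctrl.get_obs()['contact_force'])"
```

```text
[0.6736, -0.1593, 0.0741] [0.03353548 0.18759523 0.03709802]
```

```bash
python3 sarc.py 0.75 5 "[.6736,-.1593,.0741]" 0.15
```

```text
phi 0.15 rad err -0.0 lat -0.0 F [0.  0.2 0. ] op 0.0065 12.25 tool [ 0.6736 -0.1593  0.0741] [3.068 0.282 0.154]
[-0.0004, 0.0023, 0.0112]
[-0.0007, 0.0036, 0.0108]
[-0.0009, 0.0049, 0.0103]
[-0.0011, 0.0061, 0.0096]
[-0.0013, 0.0071, 0.0088]
```

Emit:
step_arm:
  moves:
    - [0,-0.0005,0.0025,0.011,0]
    - [0,-0.0005,0.0035,0.011,0]
    - [0,-0.001,0.005,0.0105,0]
    - [0,-0.001,0.006,0.0095,0]
    - [0,-0.0015,0.007,0.009,0]

```text
t: 12.88
tool_pos: [0.668, -0.1315, 0.1268]
tool_rot: [3.073, 0.283, 0.152]
contact_force: [3.0, 3.3, -5.8]
opening: 0.0064
```

```bash
python3 sarc.py 1.3 5 "[.6736,-.1593,.0741]" 0.15
```

```text
phi 0.796 rad err -0.0013 lat -0.0006 F [ 3.   3.3 -5.8] op 0.0064 12.875 tool [ 0.668  -0.1315  0.1268] [3.073 0.283 0.152]
[-0.0006, 0.0063, 0.0073]
[-0.0014, 0.0076, 0.0056]
[-0.0015, 0.0082, 0.0048]
[-0.0015, 0.0086, 0.0039]
[-0.0016, 0.0089, 0.003]
```

Emit:
step_arm:
  moves:
    - [0,-0.001,0.0065,0.0065,0]
    - [0,-0.0015,0.0075,0.0055,0]
    - [0,-0.0015,0.008,0.005,0]
    - [0,-0.0015,0.0085,0.004,0]
    - [0,-0.0015,0.009,0.003,0]

```text
t: 13.5
tool_pos: [0.6603, -0.0893, 0.1517]
tool_rot: [3.072, 0.283, 0.151]
contact_force: [3.4, -0.3, -6.5]
opening: 0.0063
```

```bash
python3 sarc.py 1.75 5 "[.6736,-.1593,.0741]" 0.15;python3 snap.py wrist w10
```

```text
phi 1.328 rad err -0.0005 lat -0.0007 F [ 3.4 -0.3 -6.5] op 0.0063 13.5 tool [ 0.6603 -0.0893  0.1517] [3.072 0.283 0.151]
[-0.0007, 0.0077, 0.0021]
[-0.0014, 0.0078, 0.0009]
[-0.0014, 0.0079, 0.0003]
[-0.0014, 0.0079, -0.0004]
[-0.0014, 0.0078, -0.0011]
{'t': 13.5, 'q': [-0.2383, 0.1398, 1.6585, -0.0196, 1.2333, 1.1541], 'tool_pos': [0.6603, -0.0893, 0.1517], 'tool_rot': [3.0717, 0.2832, 0.1514], 'contact_force': [3.3664, -0.266, -6.5336], 'opening': 0.0063}
```

View pics/w10.png

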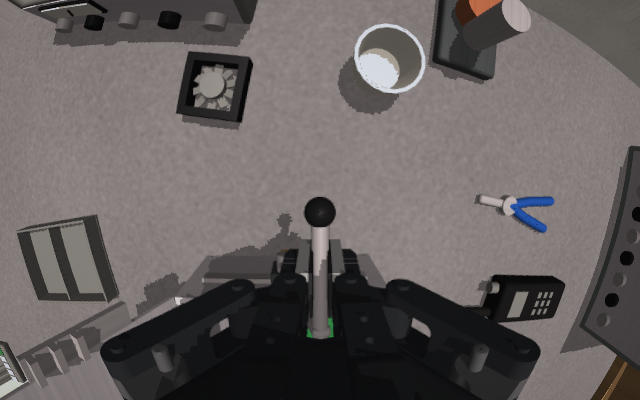

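Emit:
step_arm:
  moves:
    - [0,-0.001,0.0075,0.001,0]
    - [0,-0.0015,0.008,0.0005,0]
    - [0,-0.0015,0.008,0,0]
    - [0,-0.0015,0.008,-0.0005,0]
    - [0,0,0,0,0]

```text
t: 14.18
tool_pos: [0.6544, -0.0563, 0.1548]
tool_rot: [3.069, 0.284, 0.152]
contact_force: [0.4, -0.9, -3.1]
opening: 0.0064
```

```bash
python3 sarc.py 1.83 4 "[.6736,-.1593,.0741]" 0.15
```

```text
phi 1.685 rad err 0.0005 lat -0.0007 F [ 0.4 -0.9 -3.1] op 0.0064 14.175 tool [ 0.6544 -0.0563  0.1548] [3.069 0.284 0.152]
[0.0001, 0.0034, -0.0009]
[-0.0006, 0.0033, -0.0006]
[-0.0006, 0.0033, -0.0007]
[-0.0006, 0.0033, -0.0008]
```

Probe for the stop in 2 mm steps.

Emit:
step_arm:
  moves:
    - [0,-0.0005,0.0035,-0.0005,0]
    - [0,-0.0005,0.0035,-0.0005,0]
    - [0,-0.0005,0.002,-0.0005,0]
    - [0,0,0,0,0]

```text
t: 14.68
tool_pos: [0.6528, -0.0471, 0.1536]
tool_rot: [3.068, 0.283, 0.151]
contact_force: [-0.5, -1.0, -1.5]
opening: 0.0065
```

```bash
python3 sarc.py 1.83 2 "[.6736,-.1593,.0741]" 0.15
```

```text
phi 1.783 rad err 0.0008 lat -0.0007 F [-0.5 -1.  -1.5] op 0.0065 14.675 tool [ 0.6528 -0.0471  0.1536] [3.068 0.283 0.151]
[0.0003, 0.0021, -0.0013]
[-0.0004, 0.0021, -0.0006]
```

Emit:
step_arm:
  moves:
    - [0,-0.0005,0.002,-0.0005,0]
    - [0,0,0,0,0]

```text
t: 14.92
tool_pos: [0.6524, -0.0452, 0.1531]
tool_rot: [3.068, 0.283, 0.152]
contact_force: [0.2, -0.8, -2.2]
opening: 0.0059
```

Emit:
step_arm:
  moves:
    - [0,-0.0005,0.002,-0.0005,0]
    - [0,0,0,0,0]

```text
t: 15.18
tool_pos: [0.6521, -0.0435, 0.1527]
tool_rot: [3.067, 0.282, 0.152]
contact_force: [-0.7, -2.0, -1.3]
opening: 0.0064
```

```bash
python3 sarc.py 1.83 2 "[.6736,-.1593,.0741]" 0.15
```

```text
phi 1.823 rad err 0.0008 lat -0.0007 F [-0.7 -2.  -1.3] op 0.0064 15.175 tool [ 0.6521 -0.0435  0.1527] [3.067 0.282 0.152]
[0.0006, 0.0003, -0.0009]
[-0.0001, 0.0003, -0.0001]
```

Emit:
step_arm:
  moves:
    - [0,-0.0005,0.002,-0.0005,0]
    - [0,0,0,0,0]

```text
t: 15.42
tool_pos: [0.6521, -0.0436, 0.1527]
tool_rot: [3.063, 0.281, 0.154]
contact_force: [0.6, -1.5, -2.1]
opening: 0.006
```

Emit:
step_arm:
  moves:
    - [0,-0.0005,0.002,-0.0005,0]
    - [0,0,0,0,0]

```text
t: 15.68
tool_pos: [0.6521, -0.0436, 0.1527]
tool_rot: [3.058, 0.28, 0.155]
contact_force: [0.3, -1.5, -2.3]
opening: 0.0063
```

Emit:
step_arm:
  moves:
    - [0,-0.0005,0.002,-0.0005,0]
    - [0,0,0,0,0]

```text
t: 15.92
tool_pos: [0.6521, -0.0436, 0.1527]
tool_rot: [3.054, 0.28, 0.157]
contact_force: [0.7, -2.8, -2.1]
opening: 0.006
```

Emit:
step_arm:
  moves:
    - [0,0.0005,-0.0032,0.0008,0]
    - [0,0.0005,-0.0032,0.0007,0]
    - [0,0,0,0,0]

```text
t: 16.3
tool_pos: [0.653, -0.0485, 0.1539]
tool_rot: [3.057, 0.281, 0.157]
contact_force: [0.8, -1.5, -1.0]
opening: 0.006
```

```bash
python3 sarc.py 1.753 2 "[.6736,-.1593,.0741]" 0.15
```

```text
phi 1.768 rad err 0.0008 lat -0.0007 F [ 0.8 -1.5 -1. ] op 0.006 16.3 tool [ 0.653  -0.0485  0.1539] [3.057 0.281 0.157]
[0.0008, -0.0007, -0.0007]
[0.0001, -0.0007, 0.0001]
```

Emit:
step_arm:
  moves:
    - [0,0.0003,-0.0015,0.0003,0]
    - [0,0,0,0,0]
    - [0,0,0,0,0]

```text
t: 16.68
tool_pos: [0.6532, -0.0495, 0.1541]
tool_rot: [3.058, 0.281, 0.156]
contact_force: [0.6, -1.2, -1.2]
opening: 0.0064
```

```bash
python3 sarc.py 1.753 2 "[.6736,-.1593,.0741]" 0.15
```

```text
phi 1.757 rad err 0.0008 lat -0.0007 F [ 0.6 -1.2 -1.2] op 0.0064 16.675 tool [ 0.6532 -0.0495  0.1541] [3.058 0.281 0.156]
[0.0007, -0.0002, -0.0008]
[0.0, -0.0002, 0.0]
```

Emit:
step_arm:
  moves:
    - [0.4,0,0,0,0]
    - [0.4,0,0,0,0]
    - [0.4,0,0,0,0]
    - [0.4,0,0,0.03,0]
    - [0.4,0,0,0.05,0]
    - [0.4,-0.02,0,0.05,0]
    - [0.4,-0.03,0,0.03,0]
    - [0.4,0,0,0,0]

```text
t: 17.68
tool_pos: [0.6006, -0.0485, 0.3188]
tool_rot: [3.06, 0.281, 0.155]
contact_force: [0.4, -0.0, -0.6]
opening: 0.0341
```

```bash
python3 snap.py wrist w11; python3 snap.py scene s11 200 60 340 210 4; python3 snap.py top t11 290 150 430 290 4
```

```text
{'t': 17.675, 'q': [-0.188, -0.1099, 1.6314, -0.0345, 1.5053, 1.1998], 'tool_pos': [0.6006, -0.0485, 0.3188], 'tool_rot': [3.06, 0.2811, 0.1552], 'contact_force': [0.3774, -0.0034, -0.5869], 'opening': 0.0341}
{'t': 17.725, 'q': [-0.1879, -0.1076, 1.6324, -0.0345, 1.5046, 1.1999], 'tool_pos': [0.6007, -0.0485, 0.3168], 'tool_rot': [3.0609, 0.2814, 0.1513], 'contact_force': [0.5394, -0.3646, -1.3308], 'opening': 0.0339}
{'t': 17.775, 'q': [-0.1878, -0.1055, 1.6338, -0.0345, 1.5045, 1.1999], 'tool_pos': [0.6004, -0.0484, 0.3146], 'tool_rot': [3.0621, 0.2816, 0.1463], 'contact_force': [-0.6053, -0.4804, -0.4474], 'opening': 0.0342}
```

View pics/w11.png

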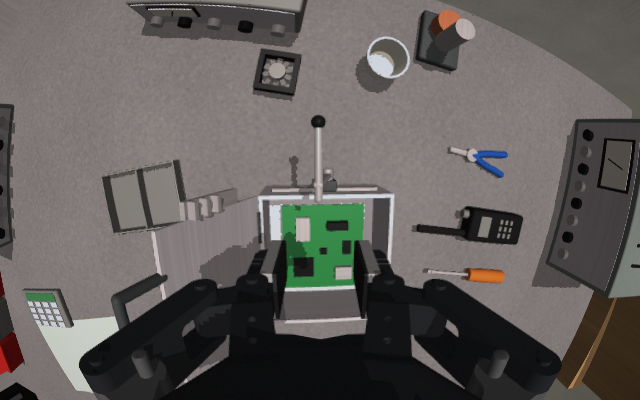

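View pics/s11.png

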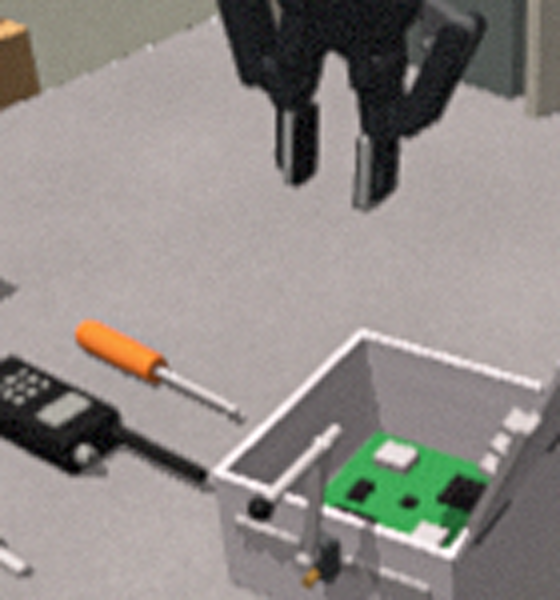

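View pics/t11.png

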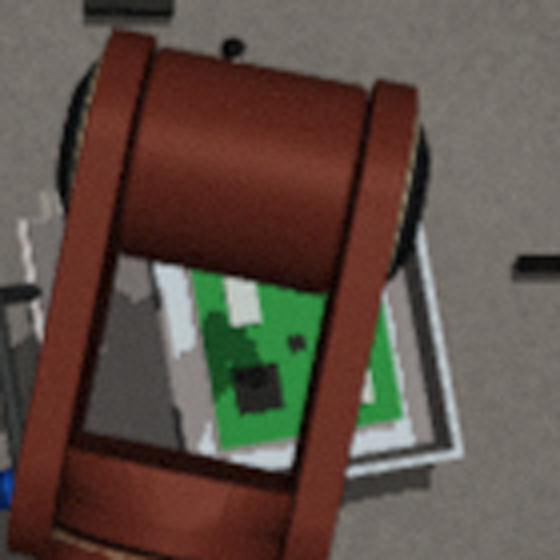

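Run:
```python
import cv2
a=cv2.imread('pics/w11.png'); cv2.imwrite('pics/w11z.png',cv2.resize(a[110:230,240:410],None,fx=4.7,fy=4.7,interpolation=cv2.INTER_CUBIC))
```

```text
(no output)
```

View pics/w11z.png

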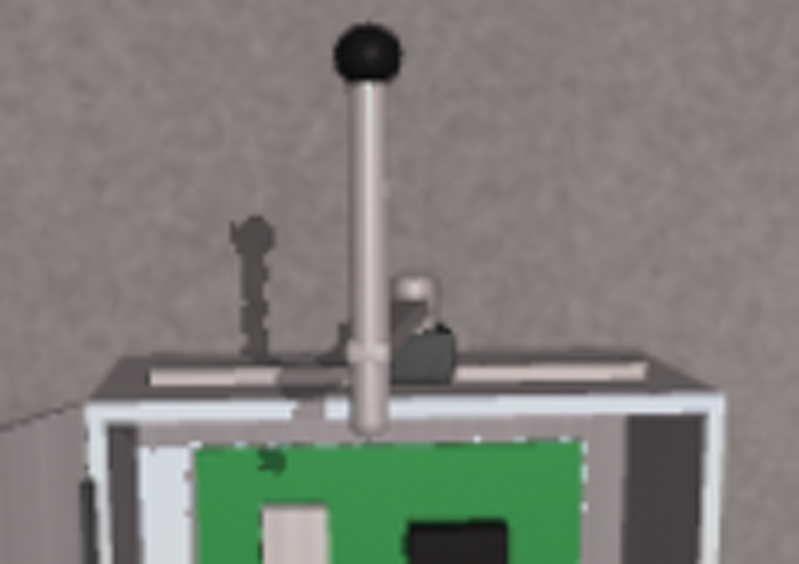

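Run:
```python
from h import *
import pickle
o,p=pickle.load(open('w11.pkl','rb')); A=lambda L:np.array(L,float)/4.7+[240,110]-.5+.5/4.7
c=A([[87,404],[724,395]]); s=A([[368,352],[368,54]]); pv=A([[414,300]])
C=[[.09,.085,.095],[.09,-.085,.095]]
for d in (.085,.0865,.088):
  def f(v):
    Q=box(v[:3],[staypt(d,v[3],.112),staypt(d,v[3],.177)])
    return np.r_[(wproj(p,o,box(v[:3],C))-c).ravel(),(wproj(p,o,Q)-s).ravel(),3*(v[2]-.179)*100]
  r=least_squares(f,[.511,-.0915,.178,1.7]); v=r.x; h=d+.095*np.cos(v[3]); z=-.02+.095*np.sin(v[3])
  print(d,v.round(4),'r',np.hypot(h,z).round(4),'h',h.round(4),'cost',r.cost.round(2),'piv err',(wproj(p,o,box(v[:3],[.112,.085-d,.075]))-pv).round(1)); print(r.fun.round(1))
```

```text
0.085 [ 0.5105 -0.0918  0.1794  1.7454] r 0.1005 h 0.0685 cost 4.39 piv err [[-1.8  2.3]]
[-0.2  0.7  0.4  0.9  0.   1.2 -0.  -2.4  0.1]
0.0865 [ 0.5105 -0.0918  0.1793  1.7613] r 0.1003 h 0.0685 cost 4.29 piv err [[-0.6  2.3]]
[-0.2  0.7  0.4  0.9  0.   1.2 -0.  -2.4  0.1]
0.088 [ 0.5105 -0.0918  0.1793  1.7773] r 0.1001 h 0.0685 cost 4.19 piv err [[0.6 2.3]]
[-0.2  0.7  0.4  1.  -0.   1.1 -0.  -2.4  0.1]
```

Emit:
step_arm:
  moves:
    - [0.4,0,0,0.04,0]
    - [0.4,-0.02,0.02,0.02,0]
    - [0.4,-0.03,0.03,0,0]
    - [0.4,-0.03,0.03,0,0]
    - [0.4,-0.03,0.04,0,0]
    - [0.4,-0.005,0.005,0,0]
    - [0.4,0,0,0,0]

```text
t: 18.7
tool_pos: [0.4822, 0.0797, 0.356]
tool_rot: [3.07, 0.282, 0.1]
contact_force: [0.4, -0.3, -0.8]
opening: 0.0341
```

```bash
python3 arc.py 1.95 1; python3 snap.py wrist w12
```

```text
theta 1.864 rad err 0.0732 lat -0.0018 F [ 0.4 -0.3 -0.8] op 0.0341 18.7 tool [0.4822 0.0797 0.356 ]
[0.0027, -0.0047, -0.0761]
{'t': 18.7, 'q': [0.0421, -0.3619, 1.7809, -0.0535, 1.6552, 1.4235], 'tool_pos': [0.4822, 0.0797, 0.356], 'tool_rot': [3.0704, 0.2819, 0.0996], 'contact_force': [0.4254, -0.2968, -0.7898], 'opening': 0.0341}
```

View pics/w12.png

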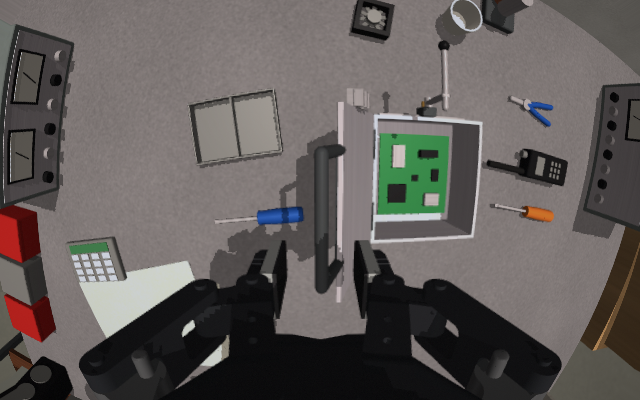

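Emit:
step_arm:
  moves:
    - [0.4,0,-0.001,-0.02,0]
    - [0.4,0,0,-0.02,0]
    - [0.4,0,0,-0.02,0]
    - [0.4,0,0,-0.006,0]
    - [0.4,0,0,0,0]

```text
t: 19.38
tool_pos: [0.4826, 0.0759, 0.2812]
tool_rot: [3.071, 0.275, 0.088]
contact_force: [0.5, 0.1, -0.4]
opening: 0.0341
```

```bash
python3 arc.py 1.95 1; python3 snap.py wrist w13
```

```text
theta 1.953 rad err 0.0018 lat -0.0021 F [ 0.5  0.1 -0.4] op 0.0341 19.375 tool [0.4826 0.0759 0.2812]
[0.0023, -0.0009, -0.0014]
{'t': 19.375, 'q': [0.0343, -0.345, 1.8892, -0.0535, 1.5371, 1.4268], 'tool_pos': [0.4826, 0.0759, 0.2812], 'tool_rot': [3.0714, 0.2748, 0.0884], 'contact_force': [0.5103, 0.1029, -0.4277], 'opening': 0.0341}
```

View pics/w13.png

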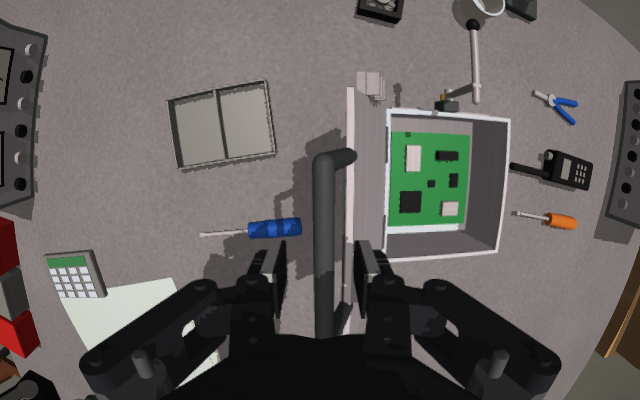

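Emit:
step_arm:
  moves:
    - [0,0,0,0,0]
    - [0,0,0,0,0]
    - [0,0,0,0,0]
    - [0,0,0,0,0]
  newtons: 40

```text
t: 19.92
tool_pos: [0.4834, 0.0743, 0.2829]
tool_rot: [3.067, 0.274, 0.092]
contact_force: [0.5, -1.5, -2.8]
opening: 0.008
```

```bash
python3 arc.py 1.5 5
```

```text
theta 1.943 rad err 0.0027 lat -0.0016 F [ 0.5 -1.5 -2.8] op 0.008 19.925 tool [0.4834 0.0743 0.2829]
[0.005, -0.0183, 0.004]
[0.0033, -0.0181, 0.0049]
[0.0034, -0.0185, 0.0032]
[0.0034, -0.0187, 0.0015]
[0.0034, -0.0187, -0.0002]
```

```bash
python3 arc.py 1.45 5 "" "" "[.5371,-.2191,.0887]"
```

```text
theta 1.95 rad err -0.0 lat -0.0 F [ 0.5 -1.5 -2.8] op 0.008 19.925 tool [0.4834 0.0743 0.2829]
[0.0037, -0.0198, 0.0074]
[0.0037, -0.0205, 0.0053]
[0.0038, -0.0209, 0.0032]
[0.0039, -0.0211, 0.001]
[0.0039, -0.0211, -0.0011]
```

Emit:
step_arm:
  moves:
    - [0,0.0035,-0.02,0.0075,0]
    - [0,0.0035,-0.0205,0.0055,0]
    - [0,0.004,-0.021,0.003,0]
    - [0,0.004,-0.021,0.001,0]
    - [0,0.004,-0.021,-0.001,0]

```text
t: 20.55
tool_pos: [0.5022, -0.0268, 0.3009]
tool_rot: [3.076, 0.284, 0.095]
contact_force: [0.8, 1.4, -4.9]
opening: 0.0081
```

```bash
python3 arc.py 1.1 5 "" "" "[.5371,-.2191,.0887]"
```

```text
theta 1.462 rad err 0.002 lat 0.0003 F [ 0.8  1.4 -4.9] op 0.0081 20.55 tool [ 0.5022 -0.0268  0.3009]
[0.0024, -0.0151, -0.004]
[0.0027, -0.015, -0.0031]
[0.0027, -0.0148, -0.0042]
[0.0026, -0.0144, -0.0052]
[0.0026, -0.014, -0.0063]
```

Emit:
step_arm:
  moves:
    - [0,0.0025,-0.015,-0.003,0]
    - [0,0.0025,-0.015,-0.003,0]
    - [0,0.0025,-0.015,-0.004,0]
    - [0,0.0025,-0.0145,-0.0055,0]
    - [0,0.0025,-0.014,-0.0065,0]

```text
t: 21.18
tool_pos: [0.5165, -0.1033, 0.2795]
tool_rot: [3.077, 0.285, 0.102]
contact_force: [0.9, -2.8, 3.0]
opening: 0.0081
```

```bash
python3 arc.py 0.98 4 "" "" "[.5371,-.2191,.0887]"; python3 snap.py wrist w14;python3 snap.py scene s14 200 60 380 210 4
```

```text
theta 1.088 rad err 0.0027 lat 0.0006 F [ 0.9 -2.8  3. ] op 0.0081 21.175 tool [ 0.5165 -0.1033  0.2795]
[0.0001, -0.004, -0.0051]
[0.0009, -0.005, -0.0028]
[0.0009, -0.0049, -0.003]
[0.0009, -0.0049, -0.0031]
{'t': 21.175, 'q': [-0.329, -0.2627, 1.827, -0.0183, 1.4969, 1.0575], 'tool_pos': [0.5165, -0.1033, 0.2795], 'tool_rot': [3.0772, 0.2853, 0.1018], 'contact_force': [0.9253, -2.8438, 3.0023], 'opening': 0.0081}
{'t': 21.225, 'q': [-0.331, -0.2613, 1.8272, -0.0201, 1.4945, 1.057], 'tool_pos': [0.5168, -0.1051, 0.2787], 'tool_rot': [3.0753, 0.283, 0.1016], 'contact_force': [2.3852, -2.238, 1.7658], 'opening': 0.0078}
```

View pics/w14.png

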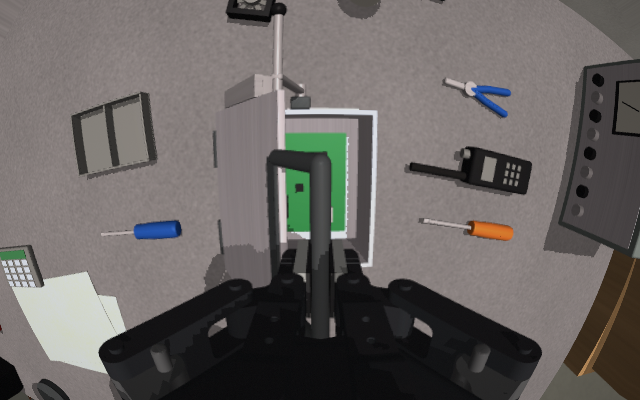

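View pics/s14.png

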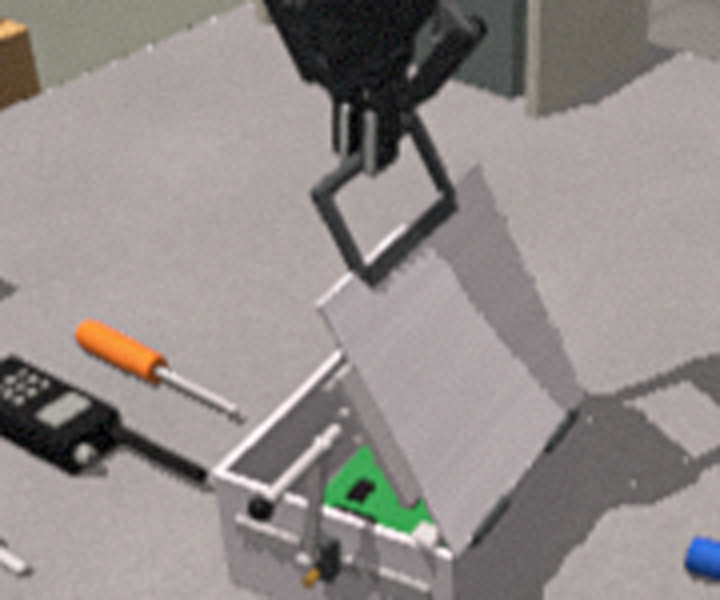

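Emit:
step_arm:
  moves:
    - [0,0.0007,-0.0045,-0.0035,0]
    - [0,0.0008,-0.0048,-0.003,0]
    - [0,0.0009,-0.0047,-0.003,0]
    - [0,0.0008,-0.0047,-0.0032,0]
    - [0,0,0,0,0]

```text
t: 21.9
tool_pos: [0.5204, -0.1243, 0.2666]
tool_rot: [3.075, 0.283, 0.103]
contact_force: [1.5, -1.6, 0.3]
opening: 0.0081
```

```bash
python3 arc.py 0.9 4 "" "" "[.5371,-.2191,.0887]"; python3 snap.py scene s15 220 110 340 210 6
```

```text
theta 0.974 rad err 0.0022 lat 0.0006 F [ 1.5 -1.6  0.3] op 0.0081 21.9 tool [ 0.5204 -0.1243  0.2666]
[-0.0002, -0.0022, -0.0041]
[0.0006, -0.0032, -0.0023]
[0.0006, -0.0032, -0.0023]
[0.0006, -0.0031, -0.0024]
{'t': 21.9, 'q': [-0.3645, -0.2384, 1.8281, -0.0174, 1.4688, 1.0236], 'tool_pos': [0.5204, -0.1243, 0.2666], 'tool_rot': [3.0746, 0.2832, 0.1034], 'contact_force': [1.4911, -1.5885, 0.2917], 'opening': 0.0081}
```

View pics/s15.png

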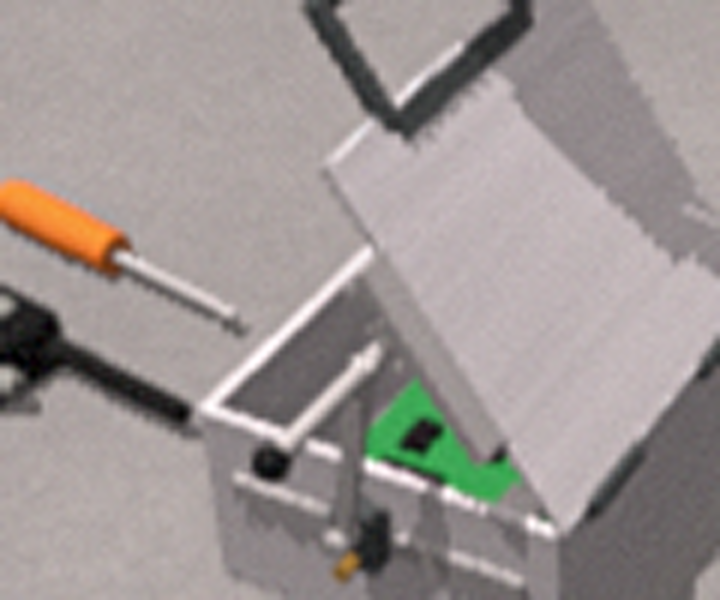

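Emit:
step_arm:
  moves:
    - [0,0.0004,-0.003,-0.0025,0]
    - [0,0.0005,-0.003,-0.0024,0]
    - [0,0.0005,-0.003,-0.0024,0]
    - [0,0,0,0,0]

```text
t: 22.45
tool_pos: [0.5222, -0.1338, 0.2598]
tool_rot: [3.074, 0.284, 0.105]
contact_force: [0.2, -2.0, 2.5]
opening: 0.0081
```

```bash
python3 arc.py 0.86 4 "" "" "[.5371,-.2191,.0887]"; python3 snap.py scene s16 220 110 340 210 6
```

```text
theta 0.919 rad err 0.0021 lat 0.0007 F [ 0.2 -2.   2.5] op 0.0081 22.45 tool [ 0.5222 -0.1338  0.2598]
[-0.0004, -0.0014, -0.0036]
[0.0005, -0.0025, -0.0019]
[0.0005, -0.0025, -0.002]
[0.0004, -0.0024, -0.002]
{'t': 22.45, 'q': [-0.3805, -0.2262, 1.8293, -0.0161, 1.4539, 1.0074], 'tool_pos': [0.5222, -0.1338, 0.2598], 'tool_rot': [3.074, 0.2838, 0.1052], 'contact_force': [0.1613, -1.9556, 2.4935], 'opening': 0.0081}
```

View pics/s16.png

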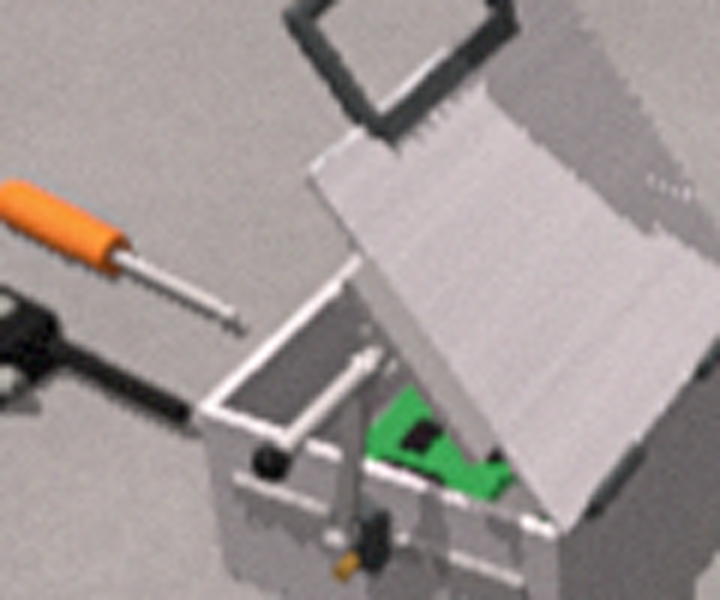

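Emit:
step_arm:
  moves:
    - [0,0.0004,-0.0025,-0.002,0]
    - [0,0.0004,-0.0025,-0.002,0]
    - [0,0,0,0,0]

```text
t: 22.88
tool_pos: [0.5231, -0.139, 0.2554]
tool_rot: [3.074, 0.284, 0.106]
contact_force: [1.8, -0.7, 1.6]
opening: 0.0084
```

```bash
python3 arc.py 0.84 4 "" "" "[.5371,-.2191,.0887]"; python3 snap.py scene s17 220 110 340 210 6;python3 snap.py wrist w17
```

```text
theta 0.888 rad err 0.0018 lat 0.0007 F [ 1.8 -0.7  1.6] op 0.0084 22.875 tool [ 0.5231 -0.139   0.2554]
[-0.0005, -0.001, -0.003]
[0.0004, -0.002, -0.0016]
[0.0004, -0.0019, -0.0016]
[0.0004, -0.0019, -0.0017]
{'t': 22.875, 'q': [-0.3893, -0.2188, 1.8302, -0.0154, 1.445, 0.9985], 'tool_pos': [0.5231, -0.139, 0.2554], 'tool_rot': [3.0737, 0.2841, 0.1058], 'contact_force': [1.7896, -0.7441, 1.6258], 'opening': 0.0084}
{'t': 22.925, 'q': [-0.3892, -0.2189, 1.8302, -0.0153, 1.4451, 0.9985], 'tool_pos': [0.5231, -0.1389, 0.2555], 'tool_rot': [3.0737, 0.2842, 0.1058], 'contact_force': [2.0929, -1.0955, 2.2965], 'opening': 0.0079}
```

View pics/s17.png

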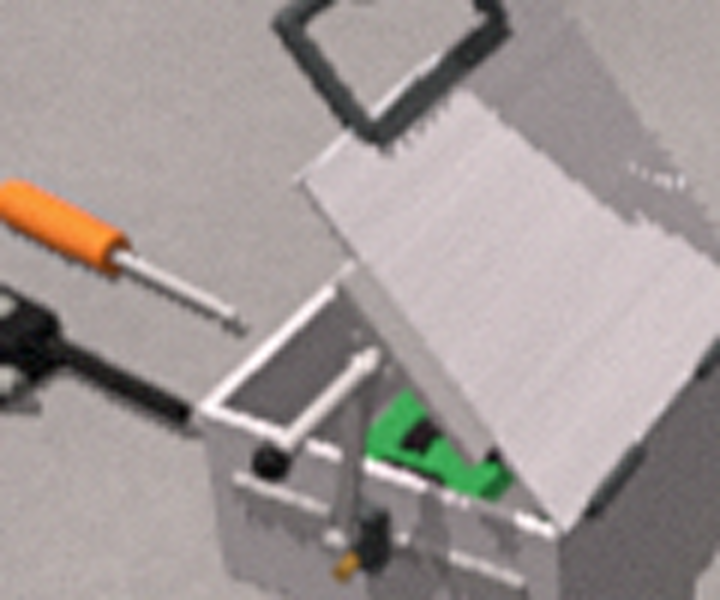

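View pics/w17.png

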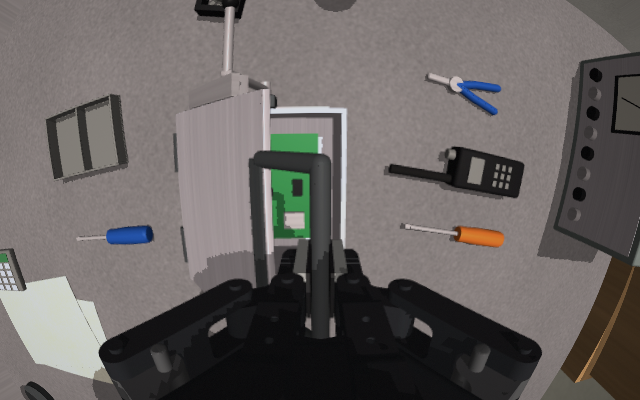

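Run:
```python
import cv2
a=cv2.imread('pics/w17.png'); cv2.imwrite('pics/w17z.png',cv2.resize(a[0:130,170:300],None,fx=6,fy=4.6,interpolation=cv2.INTER_CUBIC))
```

```text
(no output)
```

View pics/w17z.png

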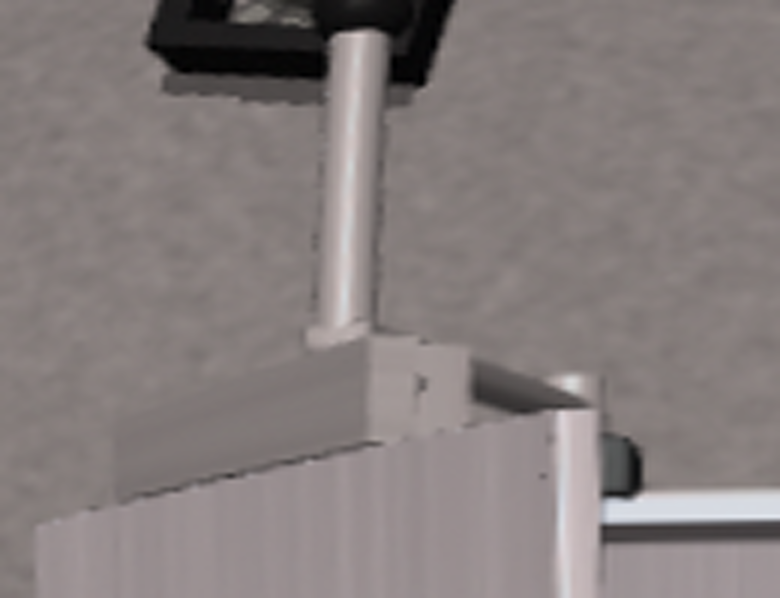

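Emit:
step_arm:
  moves:
    - [0,0.0004,-0.002,-0.0018,0]
    - [0,0.0003,-0.002,-0.0016,0]
    - [0,0,0,0,0]

```text
t: 23.35
tool_pos: [0.5239, -0.143, 0.2521]
tool_rot: [3.074, 0.284, 0.106]
contact_force: [2.2, -2.1, 1.5]
opening: 0.0081
```

```bash
python3 arc.py 0.84 4 "" "" "[.5371,-.2191,.0887]"
```

```text
theta 0.864 rad err 0.0017 lat 0.0007 F [ 2.2 -2.1  1.5] op 0.0081 23.35 tool [ 0.5239 -0.143   0.2521]
[-0.0007, -0.0, -0.0022]
[0.0002, -0.001, -0.0008]
[0.0002, -0.001, -0.0008]
[0.0002, -0.001, -0.0008]
```

Emit:
step_arm:
  moves:
    - [0,0.0003,-0.002,-0.0016,0]
    - [0,0,0,0,0]

```text
t: 23.6
tool_pos: [0.5242, -0.1447, 0.2506]
tool_rot: [3.075, 0.285, 0.106]
contact_force: [1.3, -1.0, 1.9]
opening: 0.0085
```

```bash
python3 arc.py 0.82 4 "" "" "[.5371,-.2191,.0887]";python3 snap.py scene s18 220 110 340 210 6
```

```text
theta 0.853 rad err 0.0017 lat 0.0007 F [ 1.3 -1.   1.9] op 0.0085 23.6 tool [ 0.5242 -0.1447  0.2506]
[-0.0007, -0.0004, -0.0025]
[0.0002, -0.0013, -0.0012]
[0.0002, -0.0013, -0.0012]
[0.0002, -0.0013, -0.0012]
{'t': 23.6, 'q': [-0.3994, -0.2101, 1.8306, -0.0131, 1.436, 0.9879], 'tool_pos': [0.5242, -0.1447, 0.2506], 'tool_rot': [3.075, 0.2847, 0.1063], 'contact_force': [1.3258, -0.9978, 1.9414], 'opening': 0.0085}
```

View pics/s18.png

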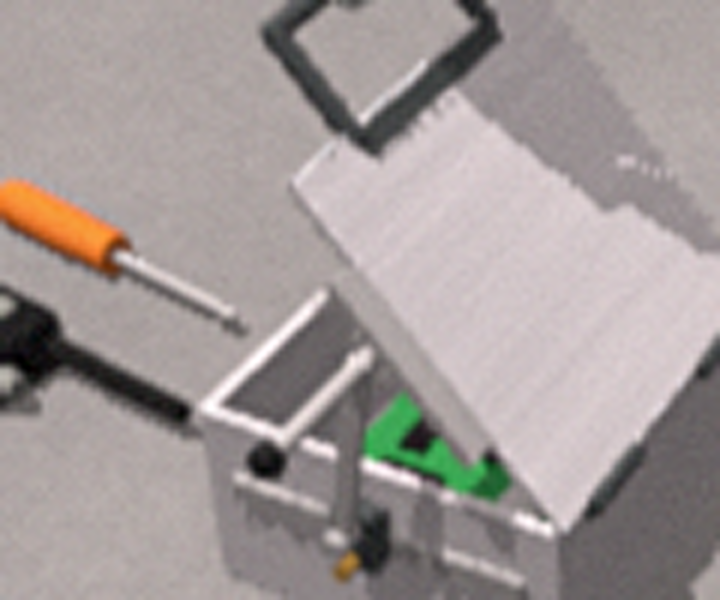

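Emit:
step_arm:
  moves:
    - [0,0.0002,-0.0013,-0.0013,0]
    - [0,0,0,0,0]

```text
t: 23.9
tool_pos: [0.5244, -0.1459, 0.2494]
tool_rot: [3.075, 0.285, 0.106]
contact_force: [1.5, -0.3, 0.1]
opening: 0.0078
```

Emit:
step_arm:
  moves:
    - [0,0.0002,-0.0014,-0.0014,0]
    - [0,0,0,0,0]

```text
t: 24.15
tool_pos: [0.5245, -0.1465, 0.2488]
tool_rot: [3.077, 0.286, 0.106]
contact_force: [-0.1, 2.2, 3.1]
opening: 0.0079
```

```bash
python3 arc.py 0.82 4 "" "" "[.5371,-.2191,.0887]";python3 snap.py scene s19 220 110 340 210 6; python3 snap.py wrist w19 170 0 320 130 5
```

```text
theta 0.841 rad err 0.0015 lat 0.0007 F [-0.1  2.2  3.1] op 0.0079 24.15 tool [ 0.5245 -0.1465  0.2488]
[-0.0007, 0.0, -0.0019]
[0.0002, -0.0008, -0.0008]
[0.0002, -0.0008, -0.0008]
[0.0002, -0.0008, -0.0008]
{'t': 24.15, 'q': [-0.4034, -0.2067, 1.8307, -0.011, 1.4336, 0.9831], 'tool_pos': [0.5245, -0.1465, 0.2488], 'tool_rot': [3.0769, 0.286, 0.1062], 'contact_force': [-0.1393, 2.2343, 3.1477], 'opening': 0.0079}
{'t': 24.2, 'q': [-0.4033, -0.2067, 1.8307, -0.0111, 1.4334, 0.9831], 'tool_pos': [0.5245, -0.1465, 0.2488], 'tool_rot': [3.0768, 0.286, 0.1063], 'contact_force': [-0.2226, 1.7564, 4.329], 'opening': 0.008}
```

View pics/s19.png

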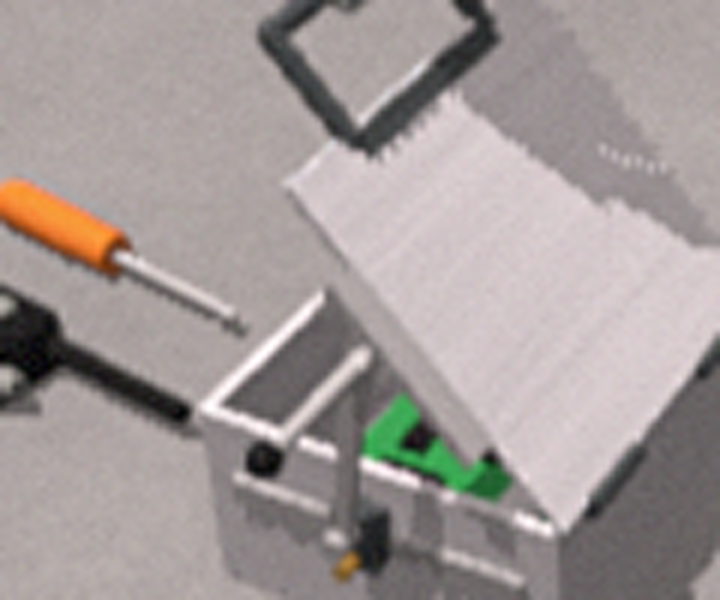

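View pics/w19.png

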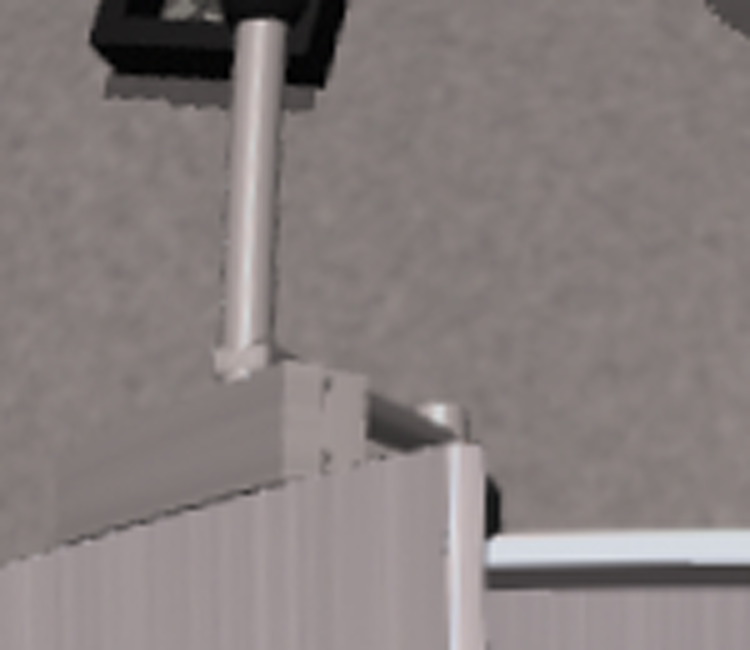

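Emit:
step_arm:
  moves:
    - [0,0.0004,-0.002,-0.002,0]
    - [0,0,0,0,0]

```text
t: 24.5
tool_pos: [0.5246, -0.1469, 0.2485]
tool_rot: [3.08, 0.288, 0.106]
contact_force: [-1.6, 2.6, 4.5]
opening: 0.0081
```

Emit:
step_arm:
  moves:
    - [0,0.0005,-0.003,-0.003,0]
    - [0,0.0005,-0.002,-0.002,0]
    - [0,0,0,0,0]

```text
t: 24.88
tool_pos: [0.5246, -0.1469, 0.2484]
tool_rot: [3.092, 0.292, 0.104]
contact_force: [-1.6, 3.4, 4.9]
opening: 0.008
```

```bash
python3 arc.py 0.82 1 "" "" "[.5371,-.2191,.0887]"
```

```text
theta 0.838 rad err 0.0015 lat 0.0007 F [-1.6  3.4  4.9] op 0.008 24.875 tool [ 0.5246 -0.1469  0.2484]
[-0.0003, -0.0021, -0.0037]
```

Emit:
step_arm:
  moves:
    - [0.2,0,0,0,0]
    - [0.3,0,0,0,0]
    - [0.4,0,0,0,0]

```text
t: 25.25
tool_pos: [0.5236, -0.1474, 0.2459]
tool_rot: [3.091, 0.292, 0.099]
contact_force: [0.4, -0.3, -0.0]
opening: 0.0342
```

```bash
python3 snap.py scene s20 220 110 340 210 6; python3 snap.py wrist w20
```

```text
{'t': 25.25, 'q': [-0.4112, -0.1999, 1.8293, -0.0001, 1.4395, 0.9713], 'tool_pos': [0.5236, -0.1474, 0.2459], 'tool_rot': [3.091, 0.2919, 0.0988], 'contact_force': [0.4032, -0.3155, -0.0465], 'opening': 0.0342}
{'t': 25.3, 'q': [-0.4112, -0.1999, 1.8293, 0.0, 1.4396, 0.9713], 'tool_pos': [0.5236, -0.1474, 0.2459], 'tool_rot': [3.0912, 0.2919, 0.0987], 'contact_force': [0.1509, 0.0539, -0.6253], 'opening': 0.0339}
```

View pics/s20.png

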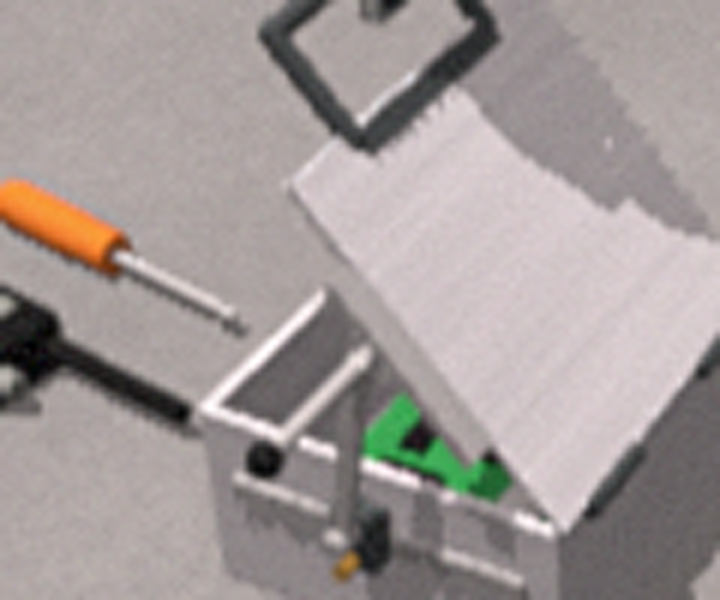

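View pics/w20.png

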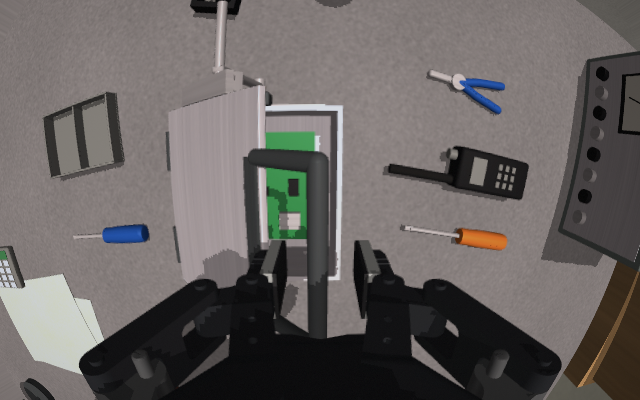

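The cover stays put on the stay. Now I withdraw upward and away, then check from a clear view.

Emit:
step_arm:
  moves:
    - [0.4,0,0,0.02,0]
    - [0.4,0,0,0.04,0]
    - [0.4,0,0,0.04,0]
    - [0.4,0,-0.02,0.03,0]
    - [0.4,0,-0.05,0,0]
    - [0.4,0,-0.05,0,0]
    - [0.4,0,-0.05,0,0]
    - [0.4,0,0,0,0]
    - [0.4,0,0,0,0]

```text
t: 26.48
tool_pos: [0.5236, -0.3224, 0.3948]
tool_rot: [3.08, 0.294, 0.117]
contact_force: [-0.4, 0.3, 1.4]
opening: 0.0345
```

```bash
python3 snap.py scene s21 210 100 350 215 5; python3 snap.py wrist w21; python3 snap.py top t21 300 130 440 290 4
```

```text
{'t': 26.475, 'q': [-0.6823, -0.0738, 1.4727, 0.0206, 1.6573, 0.7008], 'tool_pos': [0.5236, -0.3224, 0.3948], 'tool_rot': [3.0802, 0.294, 0.1166], 'contact_force': [-0.4062, 0.3212, 1.4325], 'opening': 0.0345}
{'t': 26.525, 'q': [-0.6819, -0.074, 1.4731, 0.0203, 1.657, 0.7008], 'tool_pos': [0.5236, -0.3223, 0.3948], 'tool_rot': [3.0798, 0.2945, 0.1164], 'contact_force': [-0.0817, -0.0263, 0.4078], 'opening': 0.0343}
{'t': 26.575, 'q': [-0.6813, -0.0743, 1.4738, 0.0203, 1.6569, 0.7007], 'tool_pos': [0.5237, -0.3218, 0.3945], 'tool_rot': [3.08, 0.2956, 0.1161], 'contact_force': [0.2765, 0.0534, 0.2661], 'opening': 0.0344}
```

View pics/s21.png

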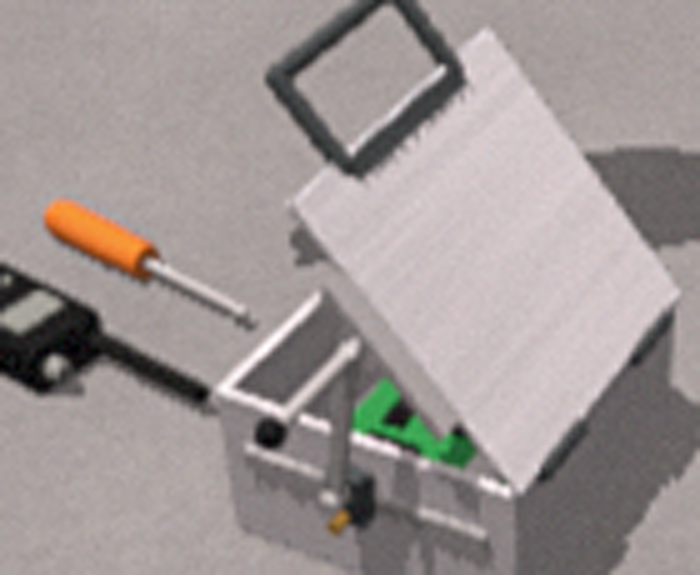

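View pics/w21.png

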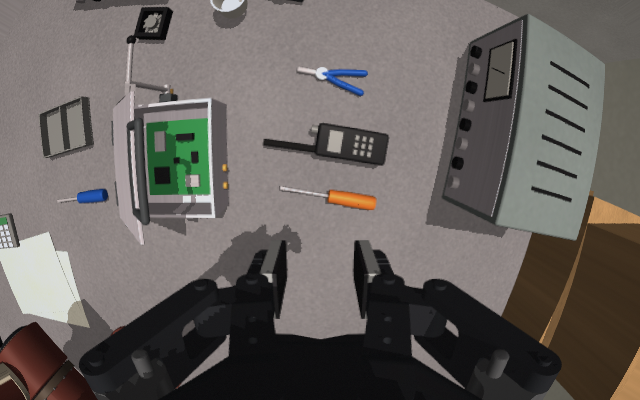

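View pics/t21.png

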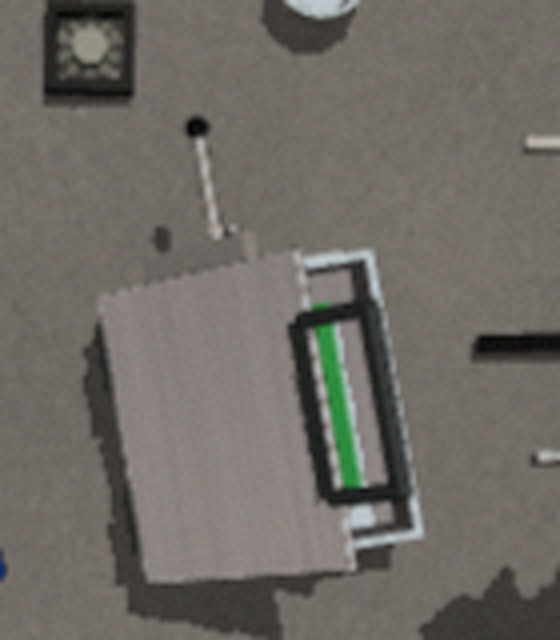

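```bash
python3 - <<'E'
from h import *
import pickle
d=.0868;w=.179
def cov(t,x,s,n): # s along cover, n out of top
    return [x,.085-(s*np.cos(t)-n*np.sin(t)),.095+s*np.sin(t)+n*np.cos(t)]
D=[('t21',4,[300,130],[[300,254],[100,297],[197,127]]),('s21',5,[210,100],[[292,206],[515,492],[270,433],[487,30],[678,297]])]
def f(v):
    e=[]
    for i,(n,k,off,px) in enumerate(D):
        o,p=pickle.load(open(n+'.pkl','rb')); px=np.array(px)/k+off-.5+.5/k
        t,ph=v[:2]; pose=[v[2+2*i],v[3+2*i],w]
        X=[cov(t,.09,.17,.005),cov(t,.09,0,.005),staypt(d,ph,.177),cov(t,-.09,.17,.005),cov(t,-.09,0,.005)][:len(px)]
        e.append(proj(p,box(pose,X))-px)
    return np.concatenate(e).ravel()
r=least_squares(f,[.85,1.73,.511,-.092,.511,-.092]);print(r.x.round(4));print(r.fun.reshape(-1,2).round(1).tolist())
for t,ph in [(r.x[0],r.x[1]),(.84,1.735)]:
    h=d+.095*np.cos(ph);z=-.02+.095*np.sin(ph)
    print('pin along',h*np.cos(t)+z*np.sin(t),'perp',-h*np.sin(t)+z*np.cos(t))
E
python3 - <<'E'
from station import ctrl
p=ctrl.get_image('top')
for q in ['radio','fan','parts_cup','screwdriver','nut_driver','pliers','screw_tray']: print(q,[(d['bbox'],d['p']) for d in ctrl.spot_in(p,q)[:1]])
import cv2; cv2.imwrite('pics/t22.png',p['color'][:,:,::-1])
E
```

```text
[ 0.8293  1.7532  0.5112 -0.0942  0.5106 -0.0927]
[[0.2, -0.4], [-0.2, 0.6], [-0.0, -0.2], [-0.9, -0.9], [0.9, 0.4], [-0.7, 1.2], [0.1, -0.7], [0.8, -1.0]]
pin along 0.10113327349181506 perp -0.0017186304330158858
pin along 0.10246719844076246 perp -0.0038644166191134713
radio [([421.0, 199.6, 499.4, 218.9], 0.64)]
fan [([312.4, 129.5, 333.1, 157.2], 0.84)]
parts_cup [([368.3, 111.8, 388.9, 139.9], 0.88)]
screwdriver [([438.1, 241.7, 493.9, 248.9], 0.76)]
nut_driver [([247.8, 265.0, 299.0, 288.6], 0.91)]
pliers [([432.0, 157.6, 476.1, 179.4], 0.62)]
screw_tray [([219.6, 194.3, 283.9, 249.1], 0.96)]
```

View pics/t22.png

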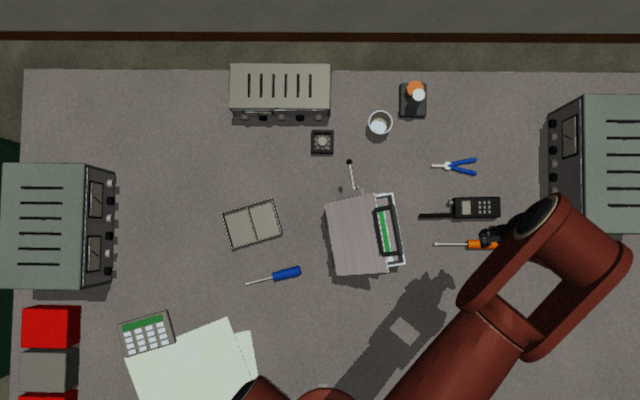

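```bash
python3 -c "
from station import ctrl
print(ctrl.finish_job())"
```

```text
the job is handed in; nothing more can be done
None
```

The cover is propped open on its stay at about 0.84 rad, and I handed the job in at about 26.6 s; no verdict was reported.

**What I did**
- I swung the cover back by its handle to its 1.95 rad rest.
- I flipped the stay up to its stop and backed it off to about 1.76 rad. At the stop, the pin would have met a tooth's tip.
- I then brought the cover down in the grip until the pin was in the notch on the hinge side of the second tooth, and let go.

**Last checks**
- **Resting angle:** the cover settled at 0.84 rad by the gripper's position, where a pin fully home in that notch should leave it. A tooth's tip would have stopped it near 0.9–0.95 rad. It held when I pressed down lightly, and it did not move after release.
- **Picture fit:** after release, the pictures gave a cover angle of 0.83 rad and a stay angle of 1.75 rad. The pin came out about 101 mm from the hinge and 2 mm below the strip. The gripper's position, with the stay angle expected for that notch (about 1.735 rad), gives 102.5 mm and 4 mm. The two differ by about 2 mm, the size of the camera's calibration error, and both are within the limits.
- **Surroundings:** the loose items look unmoved in the top view. The gripper is open and clear of everything, with contact force near zero.

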